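# Unstack the mate set from the lazy susan and put each piece away

### The job

The mate set is piled up on the lazy susan: take it apart from the top down, one piece at a time, and put the gourd's wooden lid in the white dish, then the gourd inside the brass ring stand, then the pale blue coaster centred and square on the green-topped plinth, and last the black canister inside the red tray. Keep every piece upright and set it down gently, without dropping it. Leave the mug and the bombilla where they are.

Things in the scene. Friction and masses are not known exactly. Their poses are not given: they have to be found in the camera images.
- lid: Gourd lid, the top of the pile: a flat pale wooden disc 46 mm across and 6 mm thick with an upright dark knob on it, 16 mm across and 20 mm tall (26 mm in all; hold it by the knob). 25 g. Lies loose on the gourd's mouth. Origin at the centre of its underside, z up.
- gourd: Glazed red-brown ceramic gourd cup, round, 64 mm tall: foot 36 mm across, widest (58 mm) from 28 to 42 mm above its foot, mouth 40 mm across outside. About 140 g. Stands on the coaster. Origin at the centre of its underside, z up.
- coaster: Pale blue ceramic coaster, 66 mm square and 10 mm thick, about 80 g, lying on the canister's lid roughly in line with it and overhanging the canister's long sides by about 3 mm. Origin at the centre of its underside; x and y along its edges, z up.
- canister: Black plastic canister with a closed flip-top lid, a flat-topped oblong block 110 mm long (its x), 60 mm wide (its y) and 72 mm tall, about 300 g: the bottom of the pile. It stands on the deck of a round bamboo lazy susan, 240 mm across, deck 30 mm above the desk, that turns with light friction. Origin at the centre of its underside, z up.
- dish: Place for the lid: fixed round white ceramic dish, 80 mm across outside, 72 mm inside, rim 8 mm high, inner floor 4 mm above the desk. Origin at the centre of its underside.
- stand: Place for the gourd: fixed round brass ring stand, 68 mm across outside, 58 mm inside, rim 10 mm high, inner floor 3 mm above the desk; the gourd's foot goes inside the ring. Origin at the centre of its underside.
- plinth: Place for the coaster: fixed dark wooden plinth, 52 mm square and 20 mm tall, with a flat green top; the coaster overhangs it by 7 mm all round when centred. Origin at the centre of its underside; x and y along its edges.
- tray: Place for the canister: fixed oblong red tray, 142 x 92 mm outside (long along its x), 134 x 84 mm inside, rim 12 mm high, inner floor 4 mm above the desk. The canister lies along it, either end first. Origin at the centre of its underside.
- mug: Bystander: glass mug, 72 mm across, 90 mm tall, with a handle, standing beyond the lazy susan. Origin at the centre of its underside.
- bombilla: Bystander: steel drinking straw, 180 mm long and 8 mm thick, lying on the desk beyond the lazy susan. Origin on the desk under its middle, its length along its y.

How it is judged:
By the outcome, as a careful person would: the job done as asked, in the order asked, and still so for the second after the job is handed in, with the robot touching nothing.
It also fails if it takes over 115 s, if anything falls off the work surface, if the arm or the gripper's body presses on something with over 40 N, if the wrist force passes 120 N, or if a joint passes its speed limit or range.

### The arm

A 6-joint arm with a two-finger parallel gripper is mounted at the origin on the work surface. World frame = base frame: x ahead of the robot, y to its left, z up, the work surface at z = 0. Lengths are in mm, angles in rad, forces in N, time in s.
With the tool pointing down it reaches from about 350 to 975 mm from the base axis. Payload 7.1 kg.
Tool frame: the origin (TCP) lies at the very end of the fingers, on their centre line; the grasp point (between the pads) lies 19 mm behind it; z points along the fingers, y is the direction in which the jaws open and shut (so a half turn about z gives the same grasp; the last joint's range is limited). The gripper opens to 88 mm and grips with 3 to 60 N. Pads are 20 mm wide; open, the fingers measure 115 mm over their backs; the gripper's body (75 mm by 178 mm) begins 61 mm behind the grasp point.
Start: joints at [-1.352, 0.423, 1.63, -0, 1.089, -0.019], TCP at [147.247, -607.39, 222.675] pointing down, gripper open.
Joint ranges: [-3, 3], [-0.9, 2.11], [0.09, 2.58], [-1.31, 4.45], [0.11, 2.69], [-2.54, 2.54]. Speed limits (rad/s): [2.39, 2.39, 3.01, 3.14, 3.14, 3.14].

### API

Orientations are given as a rotation vector (axis times angle).
In Python, from workcell import readout, imaging, close_job gives the robot as it stands.
- The arm moves only by the tool carry_out, never from a script. Its argument "rows" is a list of rows, each a list of 3 entries, a list of its own where there are three numbers: the shift along the tool's x, y, z in m, then the turn, a rotation vector about the tool's x, y, z in rad, then the closure, from 0 (fully open) to 1 (shut). In form: [[[dx, dy, dz], [wx, wy, wz], hand], ...]. A call has 1 to 12 rows; each row shifts and turns the commanded pose from where the row before left it, along the tool's axes as they then stand; what a row does not reach is not made up. A row lasts 1/12 s, in which the tool goes at most 41.7 mm and 7.16 degrees, less where a joint would pass 70% of its speed; a pose out of reach is approached as far as the arm can. A call with a gripper value outside its range is refused whole. The fingers move at their own pace and stop on an object; the grip force is fixed at half the most. Time passes only in rows, so rows that do not move let the fingers close. It gives the time, the measured TCP pose, the force and the opening at its end, in the units of the state.
- readout.get_obs(): the state, without advancing time (a new reading comes with each control period).
- imaging.get_image(name): name is "scene" or "top" or "wrist"; returns the picture (480x640x3 uint8, red, green, blue); there is no depth.
- imaging.camera_params(name): a dict with "fx", "fy", "cx", "cy" (pixels), "rvec" (rotation vector, rad) and "tvec" (3), from world to camera coordinates, as OpenCV has them; the wrist camera has in their place "T_tool_cam" (4x4, takes a point from camera to tool coordinates, whose origin is the TCP and whose axes are the flange's). Camera axes: x right, y down, z forward; pixel columns grow to the right and rows downward; lengths in mm; the calibration is good to about 2 mm. A picture is of the moment at which its call begins: read the wrist's pose just before it. camera_params takes no time and is no camera call.
- close_job(): hands the job in, once; it reports no verdict.
The state is a dict: "t": time; "qpos": joint angles; "qvel": joint speeds; "joint_torque": joint torques, N m; "ee_pos": TCP position; "orientation": TCP orientation; "ft_force": force on the tool from outside, world axes, zero at the start; "moment": the same for the moment, N m; "width": finger opening in mm.
Only numpy, scipy, OpenCV 4.12 (cv2) and the standard library are available. Lean on these libraries where they do the work, as an engineer would, in place of code of your own. Each camera call takes 0.05 s, during which the arm holds its last target.

## Working session

There is one attempt and no reset: what is moved stays moved. The work goes in short steps, Python scripts to look and compute and a tool call to move; the robot and the scene stay as the last step left them, time stands still between calls to the robot, and variables do not carry over. Pictures are saved under pics/ and viewed, and the job is handed in when it is done.

Besides the shell and the picture viewer there is one more tool, called in YAML: its name, and indented under it one key for each argument. carry_out: Moves the arm, as the interface text tells. Its arguments: {"type":"object","properties":{"rows":{"type":"array","items":{"type":"array"}}},"required":["rows"]}

```bash
mkdir -p pics; ls
python3 - <<'E'
from workcell import readout, imaging
import cv2
print(readout.get_obs())
for n in("scene","top","wrist"):
    im=imaging.get_image(n); cv2.imwrite(f"pics/{n}0.png",im[:,:,::-1]); print(n,imaging.camera_params(n))
E
```

```text
pics
{'t': 0.0, 'qpos': array([-1.35199162e+00,  4.23763212e-01,  1.63068554e+00, -7.43837010e-06,
        1.08856257e+00, -1.90094327e-02]), 'qvel': array([ 2.48581954e-04,  2.53435738e-05, -2.72139741e-04, -1.50807309e-04,
       -1.74778320e-03, -1.92403991e-04]), 'joint_torque': array([ 1.99865608e-03, -5.44618893e+01, -2.73666126e+01,  6.44525257e-02,
        2.27624341e-02, -1.04683675e-04]), 'ee_pos': array([ 147.13718867, -606.87973622,  221.9519026 ]), 'orientation': array([-3.11800786e+00, -3.72515924e-01,  2.32437359e-04]), 'ft_force': array([-0.46669813,  0.24722113, -0.33976335]), 'moment': array([ 0.01342703, -0.00058426,  0.01488277]), 'width': 87.82979828048437}
scene {'fx': 497.58059389520747, 'fy': 497.58059389520747, 'cx': 320.2512224804426, 'cy': 240.2201215260136, 'rvec': array([ 1.67456925,  1.76577079, -0.78925696]), 'tvec': array([  24.53083885, -262.73204885, 1425.58761971])}
top {'fx': 497.73861155008393, 'fy': 497.73861155008393, 'cx': 328.61179994406075, 'cy': 236.00568463990268, 'rvec': array([ 2.17392667, -2.18956413,  0.08658487]), 'tvec': array([  16.87405229,  558.88621421, 1046.85268942])}
wrist {'fx': 375.1616056681947, 'fy': 375.1616056681947, 'cx': 322.3278892818654, 'cy': 238.91241918157118, 'T_tool_cam': array([[-7.80737011e-04, -9.62796541e-01, -2.70226221e-01,
         7.33563455e+01],
       [ 9.99999685e-01, -7.90742906e-04, -7.18369606e-05,
        -1.67273342e-01],
       [-1.44515090e-04, -2.70226192e-01,  9.62796855e-01,
        -1.62576410e+02],
       [ 0.00000000e+00,  0.00000000e+00,  0.00000000e+00,
         1.00000000e+00]])}
```

View pics/scene0.png

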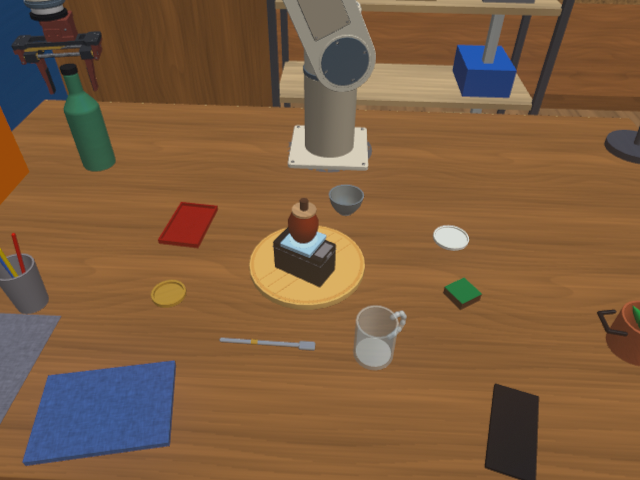

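View pics/top0.png

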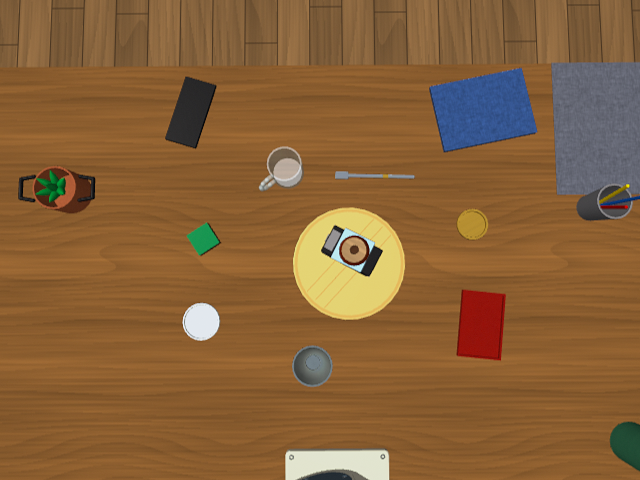

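View pics/wrist0.png

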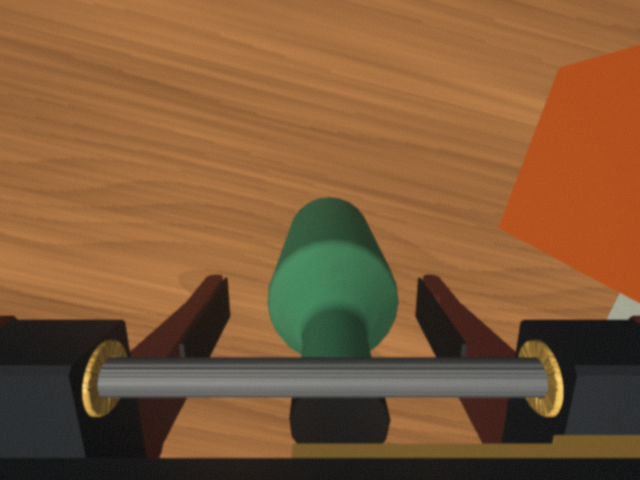

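Top view: pile near (352,250), tray (481,325), stand (472,224), dish (201,322), plinth (203,239), mug (285,167), bombilla (375,176). A bowl stands at (312,366) and a bottle near the start pose.

```bash
cat > h.py <<'E'
import numpy as np, cv2
from workcell import readout, imaging
from scipy.spatial.transform import Rotation as R
def ray(n,uv,pose=None):
    p=imaging.camera_params(n)
    K=np.array([[p['fx'],0,p['cx']],[0,p['fy'],p['cy']],[0,0,1]])
    d=np.linalg.inv(K)@np.array([uv[0],uv[1],1.])
    if n=='wrist':
        pos,ori=pose; Rm=R.from_rotvec(ori).as_matrix(); T=p['T_tool_cam']
        return pos+Rm@T[:3,3], Rm@T[:3,:3]@d
    Rm=R.from_rotvec(p['rvec']).as_matrix()
    return -Rm.T@p['tvec'], Rm.T@d
def pt(n,uv,z,pose=None):
    o,d=ray(n,uv,pose); return o+d*(z-o[2])/d[2]
def proj(n,X,pose=None):
    p=imaging.camera_params(n)
    K=np.array([[p['fx'],0,p['cx']],[0,p['fy'],p['cy']],[0,0,1]])
    if n=='wrist':
        pos,ori=pose; Rm=R.from_rotvec(ori).as_matrix(); T=p['T_tool_cam']
        Xc=(Rm@T[:3,:3]).T@(np.array(X)-pos-Rm@T[:3,3])
    else: Xc=R.from_rotvec(p['rvec']).as_matrix()@np.array(X)+p['tvec']
    u=K@Xc; return u[:2]/u[2]
def tri(a,b):
    (o1,d1),(o2,d2)=a,b
    A=np.stack([d1,-d2],1); s=np.linalg.lstsq(A,o2-o1,rcond=None)[0]
    p,q=o1+d1*s[0],o2+d2*s[1]; return (p+q)/2,np.linalg.norm(p-q)
def snap(n,name):
    o=readout.get_obs(); im=imaging.get_image(n); cv2.imwrite(f'pics/{name}.png',im[:,:,::-1])
    return im,(o['ee_pos'],o['orientation'])
def comps(m,amin=40):
    n,l,s,c=cv2.connectedComponentsWithStats(m.astype(np.uint8))
    return [(s[i],c[i],(l==i).astype(np.uint8)) for i in range(1,n) if s[i,4]>amin]
def rect(mask,n,z,pose=None):
    """world-plane min-area rect of mask contour"""
    c=max(cv2.findContours(mask.astype(np.uint8),cv2.RETR_EXTERNAL,cv2.CHAIN_APPROX_NONE)[0],key=cv2.contourArea)
    w=np.array([pt(n,q,z,pose)[:2] for q in c[:,0]],np.float32)
    return cv2.minAreaRect(w), w
E
python3 - <<'E'
from h import *
im=cv2.imread('pics/top0.png'); hsv=cv2.cvtColor(im,cv2.COLOR_BGR2HSV)
H,S,V=[hsv[...,i].astype(int) for i in range(3)]
def best(m,box):
    k=np.zeros_like(m);x0,y0,x1,y1=box;k[y0:y1,x0:x1]=m[y0:y1,x0:x1]
    return max(comps(k),key=lambda c:c[0][4])[2]
yy=lambda x:None
items={'tray':(((H<8)|(H>172))&(S>180),(440,270,520,380),12),
'plinth':((H>50)&(H<85)&(S>150),(170,210,230,270),20),
'dish':((S<40)&(V>150),(170,290,230,350),8),
'stand':((H>18)&(H<32)&(S>140)&(V>80),(450,200,495,245),10),
'susan':((H>18)&(H<32)&(S>90)&(V>150),(285,200,410,325),30),
'coaster':((H>85)&(H<110)&(S>30)&(V>180),(310,210,400,290),112),
}
for k,(m,b,z) in items.items():
    r,w=rect(best(m,b),'top',z); print(k,np.round(r[0],1),np.round(r[1],1),round(r[2],1), 'circ',np.round(cv2.minEnclosingCircle(w)[0],1),round(cv2.minEnclosingCircle(w)[1],1))
big=cv2.resize(im[200:300,285:415],None,fx=6,fy=6,interpolation=cv2.INTER_CUBIC)
cv2.imwrite('pics/toppile.png',big)
s=cv2.imread('pics/scene0.png'); cv2.imwrite('pics/scpile.png',cv2.resize(s[190:300,240:370],None,fx=5,fy=5,interpolation=cv2.INTER_CUBIC))
print(pt('top',(630,440),0), pt('scene',(97,165),0),pt('scene',(70,70),0))
print('bottle top',tri(ray('scene',(97,165)),ray('top',(615,435))))
print('bowl',pt('top',(312,366),40))
E
```

```text
tray [ 367.9 -311.2] [ 94.9 141. ] 83.7 circ [ 367.5 -312.1] 83.6
plinth [555.5 283. ] [51.  51.8] 33.1 circ [555.7 283. ] 35.4
dish [378.2 288. ] [78.8 77.2] 0.9 circ [378.8 288.4] 40.0
stand [ 584.  -299.3] [65.7 65.6] 89.6 circ [ 584.6 -299.3] 34.2
susan [501.6 -29. ] [235.8 237.4] 89.6 circ [501.2 -29.1] 119.6
coaster [525.1 -33.8] [64.1 64.2] 63.0 circ [524.1 -33.7] 44.4
[ 121.58066152 -624.09589928    0.        ] [ 126.3935938  -624.66382891    0.        ] [-489.65670068 -966.00847785    0.        ]
bottle top (array([ 134.08530456, -606.61919532,    1.68379711]), np.float64(26.646656962520993))
bowl [288.11697578  49.1857317   40.        ]
```

```bash
ls pics
```

```text
scene0.png
scpile.png
top0.png
toppile.png
wrist0.png
```

View pics/toppile.png

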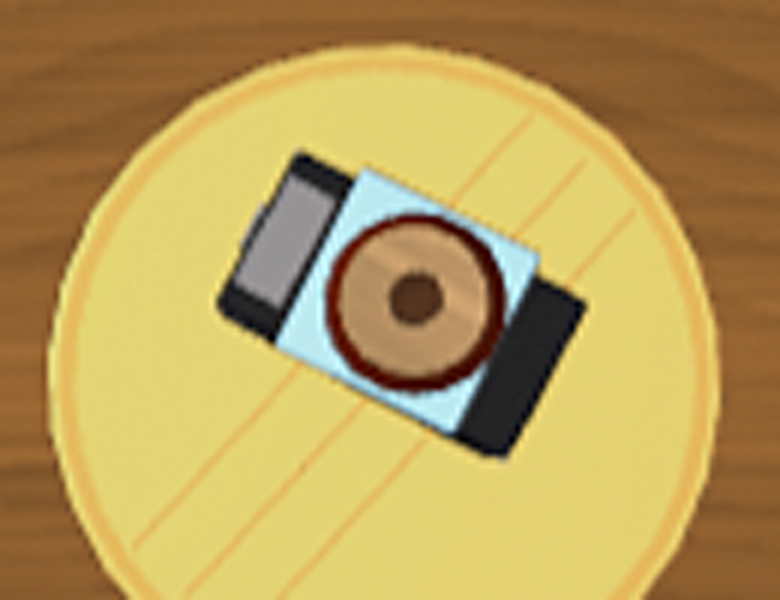

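View pics/scpile.png

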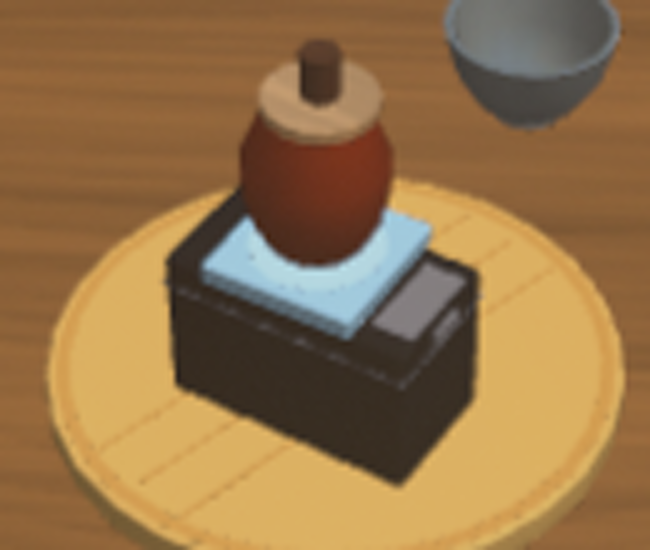

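```bash
cat >> h.py <<'E'
def plan(x,y,z,psi=None,pose=None):
    """tool-axis shift (mm) and turn about tool z (deg) from the measured pose"""
    o=readout.get_obs(); p,ori=(o['ee_pos'],o['orientation'])
    M=R.from_rotvec(ori).as_matrix()
    ps=np.degrees(np.arctan2(M[1,0],M[0,0])); tilt=np.degrees(np.arccos(-M[2,2]))
    d=M.T@(np.array([x,y,z])-p)
    print('t',round(o['t'],2),'at',np.round(p,1),'psi',round(ps,2),'tilt',round(tilt,2),'toolz',np.round(M[:,2],3),'w',round(o['width'],1),'F',np.round(o['ft_force'],1))
    print('shift mm',np.round(d,1),'wz deg',None if psi is None else round(ps-psi,2),'rad',None if psi is None else round(np.radians(ps-psi),3))
E
python3 - <<'E'
from h import *
im=cv2.imread('pics/top0.png'); hsv=cv2.cvtColor(im,cv2.COLOR_BGR2HSV)
H,S,V=[hsv[...,i].astype(int) for i in range(3)]
for n,m,z in(('tray',((H<8)|(H>172))&(S>180),12),('plinth',(H>50)&(H<85)&(S>150)&(V>60),20)):
    b=(440,270,520,380) if n=='tray' else (170,210,230,270)
    k=np.zeros_like(m);k[b[1]:b[3],b[0]:b[2]]=m[b[1]:b[3],b[0]:b[2]]
    r,w=rect(max(comps(k),key=lambda c:c[0][4])[2],'top',z); B=cv2.boxPoints(r)
    print(n,[(round(float(np.linalg.norm(B[i]-B[i-1])),1),round(float(np.degrees(np.arctan2(*(B[i]-B[i-1])[::-1]))),1)) for i in(1,2)])
kt=(285+415/6-.5+.08,200+300/6-.5+.08); ks=(240+320/5-.4,190+48/5-.4)
print('knob',pt('top',kt,202),pt('scene',ks,202),tri(ray('top',kt),ray('scene',ks)))
print('TCP in scene',proj('scene',readout.get_obs()['ee_pos']),'wrist',proj('wrist',(147,-607,222),(readout.get_obs()['ee_pos'],readout.get_obs()['orientation'])))
print('bottle at z=200..300 scene', [np.round(proj('scene',(124,-624,z)),0) for z in(150,200,250)])
plan(525,-34,320,63)
E
```

```text
tray [(141.0, -6.3), (94.9, 83.7)]
plinth [(51.7, -57.3), (50.9, 32.7)]
knob [520.26580316 -31.51153269 202.        ] [517.68845719 -31.6219898  202.        ] (array([520.17160547, -31.41586551, 203.84992304]), np.float64(0.0009040405738433961))
TCP in scene [74.27472785 90.7822992 ] wrist [322.71040534 295.93739232]
bottle at z=200..300 scene [array([ 81., 114.]), array([74., 95.]), array([68., 75.])]
t 0.15 at [ 147.2 -607.   222.1] psi 13.63 tilt 0.07 toolz [-0.     0.001 -1.   ] w 88.0 F [ 1.4 -0.9  0.7]
shift mm [ 502.2 -468.   -97.4] wz deg -49.37 rad -0.862
```

carry_out:
  rows:
    - [[0,0,-0.02],[0,0,0],0]
    - [[0,0,-0.035],[0,0,0],0]
    - [[0,0,-0.035],[0,0,0],0]
    - [[0.01,-0.01,-0.01],[0,0,0],0]
    - [[0.022,-0.02,0],[0,0,0],0]
    - [[0.028,-0.026,0],[0,0,0],0]
    - [[0.028,-0.026,0],[0,0,0],0]
    - [[0.028,-0.026,0],[0,0,0],0]
    - [[0.028,-0.026,0],[0,0,0],0]
    - [[0.028,-0.026,0],[0,0,0],0]
    - [[0.028,-0.026,0],[0,0,0],0]
    - [[0.028,-0.026,0],[0,0,0],0]

```text
t: 1.15
ee_pos: [319.3, -345.5, 322.3]
orientation: [-3.119, -0.372, 0.0]
ft_force: [1.0, -0.8, 0.6]
width: 87.7
```

carry_out:
  rows:
    - [[0.028,-0.026,0],[0,0,0],0]
    - [[0.028,-0.026,0],[0,0,0],0]
    - [[0.028,-0.026,0],[0,0,0],0]
    - [[0.028,-0.026,0],[0,0,0],0]
    - [[0.028,-0.026,0],[0,0,0],0]
    - [[0.028,-0.026,0],[0,0,0],0]
    - [[0,0,0],[0,0,-0.12],0]
    - [[0,0,0],[0,0,-0.12],0]
    - [[0,0,0],[0,0,-0.12],0]
    - [[0,0,0],[0,0,-0.12],0]
    - [[0,0,0],[0,0,-0.12],0]
    - [[0,0,0],[0,0,-0.12],0]

```text
t: 2.15
ee_pos: [445.0, -156.0, 322.2]
orientation: [-2.783, -1.456, 0.001]
ft_force: [-0.8, -0.4, -0.6]
width: 87.9
```

```bash
python3 -c "
from h import *
plan(520,-31.5,300,63)"
```

```text
t 2.15 at [ 445.  -156.   322.2] psi 55.24 tilt 0.05 toolz [-0.001  0.    -1.   ] w 87.9 F [-0.8 -0.4 -0.6]
shift mm [145.   -9.3  22.2] wz deg -7.76 rad -0.135
```

carry_out:
  rows:
    - [[0.03,-0.002,0],[0,0,-0.07],0]
    - [[0.035,0,0],[0,0,-0.065],0]
    - [[0.035,0,0],[0,0,0],0]
    - [[0.03,0,0.005],[0,0,0],0]
    - [[0.015,0.005,0.01],[0,0,0],0]
    - [[0,0,0.007],[0,0,0],0]
    - [[0,0,0],[0,0,0],0]

```text
t: 2.73
ee_pos: [519.1, -31.3, 298.6]
orientation: [-2.681, -1.634, 0.005]
ft_force: [-1.7, -0.6, -1.1]
width: 88.0
```

```bash
python3 -c "
from h import *
plan(520,-31.5,300,63)
im,ps=snap('wrist','w1')
print(proj('wrist',(520,-31.5,202),ps))"
```

```text
t 2.73 at [519.1 -31.3 298.6] psi 62.72 tilt 0.22 toolz [-0.004  0.    -1.   ] w 88.0 F [-1.7 -0.6 -1.1]
shift mm [ 0.3  0.9 -1.4] wz deg -0.28 rad -0.005
[324.7639123  239.52898402]
```

View pics/w1.png

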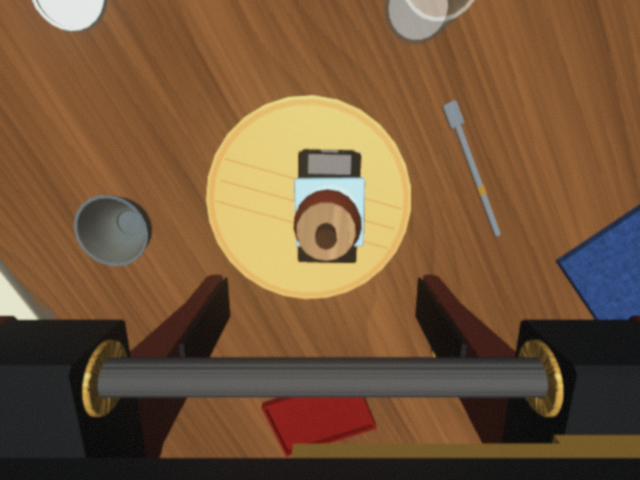

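Wrist view: knob top at (326,238), predicted (325,240), so the position is good and the coaster edges are square to the image. Descending.

carry_out:
  rows:
    - [[0,0.001,0.02],[0,0,0],0]
    - [[0,0,0.03],[0,0,0],0]
    - [[0,0,0.03],[0,0,0],0]
    - [[0,0,0.016],[0,0,0],0]
    - [[0,0,0.008],[0,0,0],0]
    - [[0,0,0.004],[0,0,0],0]
    - [[0,0,0.003],[0,0,0],0]
    - [[0,0,0.002],[0,0,0],0]
    - [[0,0,0],[0,0,0],0]

```text
t: 3.53
ee_pos: [521.8, -32.8, 188.4]
orientation: [2.684, 1.632, 0.002]
ft_force: [-0.1, -0.2, -0.0]
width: 88.0
```

```bash
python3 -c "
from h import *
plan(520,-31.5,185,63)
im,ps=snap('wrist','w2')"
```

```text
t 3.53 at [521.8 -32.8 188.4] psi 62.59 tilt 0.08 toolz [ 0.001 -0.    -1.   ] w 88.0 F [-0.1 -0.2 -0. ]
shift mm [ 0.3 -2.1  3.4] wz deg -0.41 rad -0.007
```

View pics/w2.png

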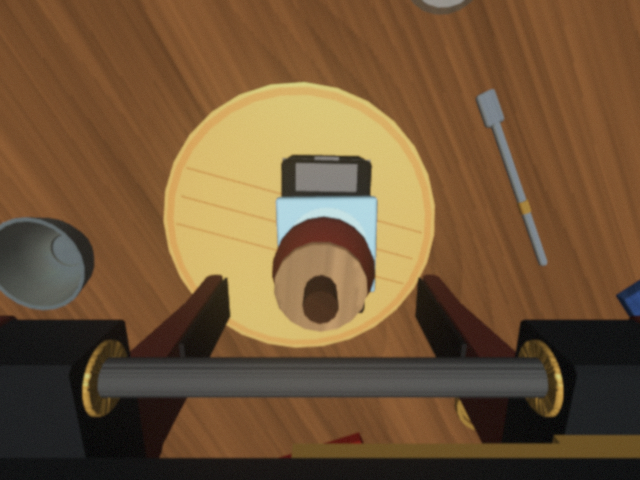

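carry_out:
  rows:
    - [[0,-0.001,0.002],[0,0,0],0]
    - [[0,0,0.001],[0,0,0],0.3]
    - [[0,0,0],[0,0,0],0.7]
    - [[0,0,0],[0,0,0],0.9]
    - [[0,0,0],[0,0,0],1]
    - [[0,0,0],[0,0,0],1]
    - [[0,0,0],[0,0,0],1]
    - [[0,0,0],[0,0,0],1]
    - [[0,0,0],[0,0,0],1]
    - [[0,0,0],[0,0,0],1]

```text
t: 4.42
ee_pos: [520.4, -32.1, 184.7]
orientation: [-2.684, -1.632, -0.0]
ft_force: [0.3, 0.4, 0.0]
width: 31.4
```

carry_out:
  rows:
    - [[0,0,0],[0,0,0],1]
    - [[0,0,0],[0,0,0],1]
    - [[0,0,0],[0,0,0],1]
    - [[0,0,0],[0,0,0],1]
    - [[0,0,0],[0,0,0],1]

```text
t: 4.83
ee_pos: [520.4, -32.1, 184.7]
orientation: [2.684, 1.632, 0.0]
ft_force: [-0.6, -0.1, -0.7]
width: 15.1
```

carry_out:
  rows:
    - [[0,0,-0.005],[0,0,0],1]
    - [[0,0,-0.01],[0,0,0],1]
    - [[0,0,-0.015],[0,0,0],1]
    - [[0,0,-0.015],[0,0,0],1]
    - [[0,0,-0.015],[0,0,0],1]
    - [[0,0,0],[0,0,0],1]

```text
t: 5.33
ee_pos: [522.3, -32.2, 248.3]
orientation: [2.681, 1.631, 0.007]
ft_force: [-0.2, 0.3, 0.5]
width: 15.4
```

```bash
python3 -c "
from h import *
plan(378.5,288.2,100,63)
im,ps=snap('wrist','w3');im,ps=snap('scene','s3')"
```

```text
t 5.33 at [522.3 -32.2 248.3] psi 62.61 tilt 0.34 toolz [ 0.006 -0.    -1.   ] w 15.4 F [-0.2  0.3  0.5]
shift mm [ 218.  -275.9  147.3] wz deg -0.39 rad -0.007
```

View pics/w3.png

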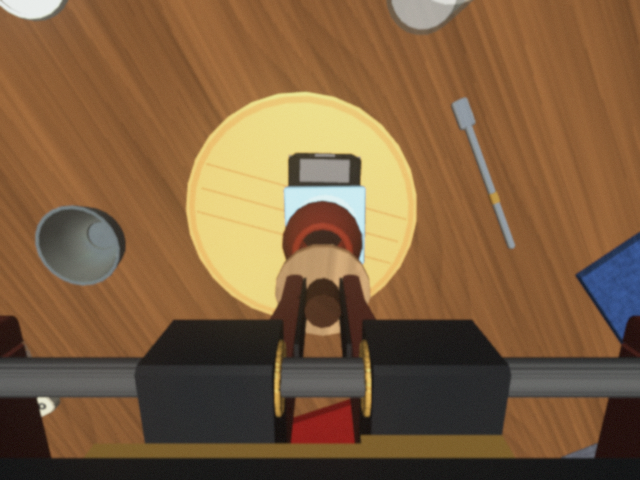

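The lid is held and level, and the gourd stayed put. Moving to the dish.

carry_out:
  rows:
    - [[0.008,-0.01,0],[0,0,0],1]
    - [[0.016,-0.02,0],[0,0,0],1]
    - [[0.022,-0.028,0],[0,0,0],1]
    - [[0.024,-0.03,0],[0,0,0],1]
    - [[0.024,-0.03,0],[0,0,0],1]
    - [[0.024,-0.03,0.01],[0,0,0],1]
    - [[0.024,-0.03,0.02],[0,0,0],1]
    - [[0.024,-0.03,0.02],[0,0,0],1]
    - [[0.022,-0.028,0.03],[0,0,0],1]
    - [[0.016,-0.02,0.03],[0,0,0],1]
    - [[0.01,-0.014,0.03],[0,0,0],1]
    - [[0.004,-0.006,0.02],[0,0,0],1]

```text
t: 6.43
ee_pos: [374.9, 283.5, 86.4]
orientation: [-2.682, -1.636, 0.006]
ft_force: [0.2, -0.2, -0.1]
width: 15.1
```

```bash
python3 -c "
from h import *
plan(378.5,288.2,14,63)
im,ps=snap('wrist','w4'); print(proj('wrist',(378.5,288.2,4),ps))"
```

```text
t 6.43 at [374.9 283.5  86.4] psi 62.75 tilt 0.22 toolz [-0.003 -0.002 -1.   ] w 15.1 F [ 0.2 -0.2 -0.1]
shift mm [ 6.   1.2 72.4] wz deg -0.25 rad -0.004
[324.85478737 237.20677734]
```

View pics/w4.png

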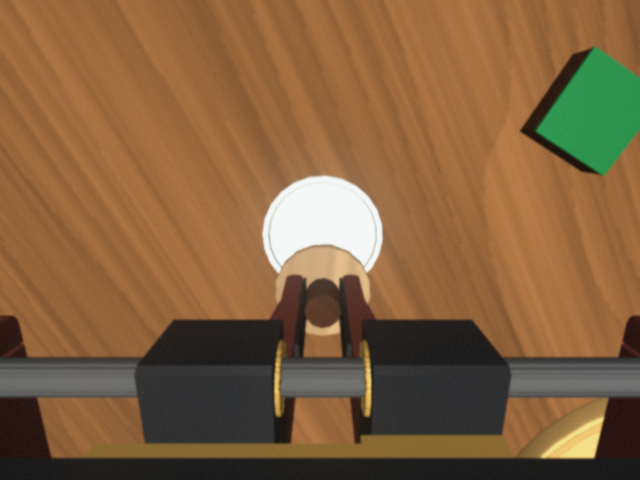

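Dish centre at (322,235), as predicted. Lowering.

carry_out:
  rows:
    - [[0.004,0.001,0.015],[0,0,0],1]
    - [[0.002,0,0.02],[0,0,0],1]
    - [[0,0,0.015],[0,0,0],1]
    - [[0,0,0.01],[0,0,0],1]
    - [[0,0,0.005],[0,0,0],1]
    - [[0,0,0.003],[0,0,0],1]
    - [[0,0,0.002],[0,0,0],1]
    - [[0,0,0],[0,0,0],1]

```text
t: 7.15
ee_pos: [382.1, 287.3, 19.6]
orientation: [-2.684, -1.632, -0.001]
ft_force: [0.5, -0.1, -0.5]
width: 15.0
```

carry_out:
  rows:
    - [[0,0,0.002],[0,0,0],1]
    - [[0,0,0.002],[0,0,0],1]
    - [[0,0,0.001],[0,0,0],1]
    - [[0,0,0],[0,0,0],1]
    - [[0,0,0],[0,0,0],1]

```text
t: 7.57
ee_pos: [382.0, 287.3, 14.4]
orientation: [-2.684, -1.632, -0.0]
ft_force: [0.2, -0.2, -0.4]
width: 15.2
```

carry_out:
  rows:
    - [[0,0,0.001],[0,0,0],1]
    - [[0,0,0],[0,0,0],1]
    - [[0,0,0],[0,0,0],1]

```text
t: 7.82
ee_pos: [381.9, 287.2, 13.3]
orientation: [2.684, 1.632, -0.0]
ft_force: [-0.2, 0.0, -1.1]
width: 15.1
```

carry_out:
  rows:
    - [[0,0,0.001],[0,0,0],1]
    - [[0,0,0],[0,0,0],1]
    - [[0,0,0],[0,0,0],1]

```text
t: 8.07
ee_pos: [382.1, 287.3, 12.7]
orientation: [-2.684, -1.632, -0.0]
ft_force: [-0.7, -1.0, 5.7]
width: 15.5
```

carry_out:
  rows:
    - [[0,0,0],[0,0,0],0.5]
    - [[0,0,0],[0,0,0],0.5]
    - [[0,0,0],[0,0,0],0.5]
    - [[0,0,0],[0,0,0],0.5]
    - [[0,0,0],[0,0,0],0.3]
    - [[0,0,-0.01],[0,0,0],0]
    - [[0,0,-0.02],[0,0,0],0]
    - [[0,0,-0.03],[0,0,0],0]
    - [[0,0,-0.03],[0,0,0],0]
    - [[0,0,-0.03],[0,0,0],0]

```text
t: 8.9
ee_pos: [381.6, 286.9, 134.1]
orientation: [2.684, 1.632, -0.001]
ft_force: [0.7, 1.1, -0.9]
width: 78.2
```

```bash
python3 -c "
from h import *
plan(520.5,-31.8,230,63)
im,ps=snap('wrist','w5')"
```

```text
t 8.9 at [381.6 286.9 134.1] psi 62.61 tilt 0.03 toolz [-0. -0. -1.] w 78.2 F [ 0.7  1.1 -0.9]
shift mm [-219.2  270.   -95.9] wz deg -0.39 rad -0.007
```

View pics/w5.png

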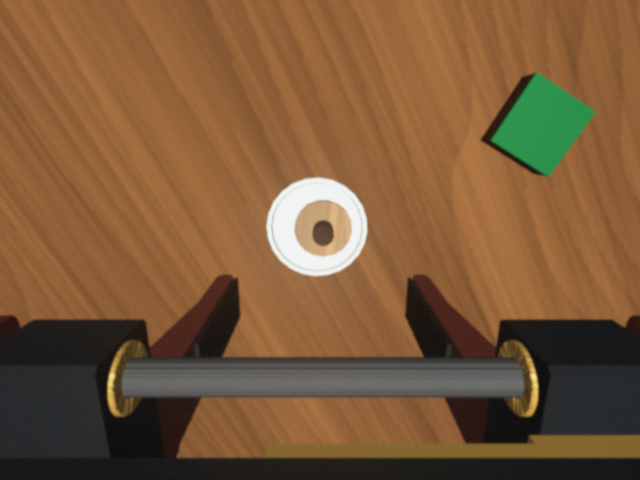

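Lid sits in the dish, knob up. Going back for the gourd.

carry_out:
  rows:
    - [[-0.01,0.012,-0.03],[0,0,0],0]
    - [[-0.02,0.025,-0.03],[0,0,0],0]
    - [[-0.024,0.03,-0.02],[0,0,0],0]
    - [[-0.025,0.031,-0.015],[0,0,0],0]
    - [[-0.025,0.031,0],[0,0,0],0]
    - [[-0.025,0.031,0],[0,0,0],0]
    - [[-0.025,0.031,0],[0,0,0],0]
    - [[-0.025,0.031,0],[0,0,0],0]
    - [[-0.02,0.025,0],[0,0,0],0]
    - [[-0.014,0.017,0],[0,0,0],0]
    - [[-0.006,0.006,0],[0,0,-0.007],0]
    - [[0,0,0],[0,0,0],0]

```text
t: 9.95
ee_pos: [519.6, -29.2, 225.0]
orientation: [2.68, 1.639, 0.0]
ft_force: [-0.4, 0.1, 0.4]
width: 87.6
```

```bash
python3 -c "
from h import *
plan(520.5,-31.8,230,63)
im,ps=snap('wrist','w6'); print(proj('wrist',(520.5,-31.8,176),ps))
snap('top','t6')"
```

```text
t 9.95 at [519.6 -29.2 225. ] psi 62.9 tilt 0.01 toolz [ 0. -0. -1.] w 87.6 F [-0.4  0.1  0.4]
shift mm [-1.9  2.  -5. ] wz deg -0.1 rad -0.002
[326.38305517 264.87602057]
```

View pics/w6.png

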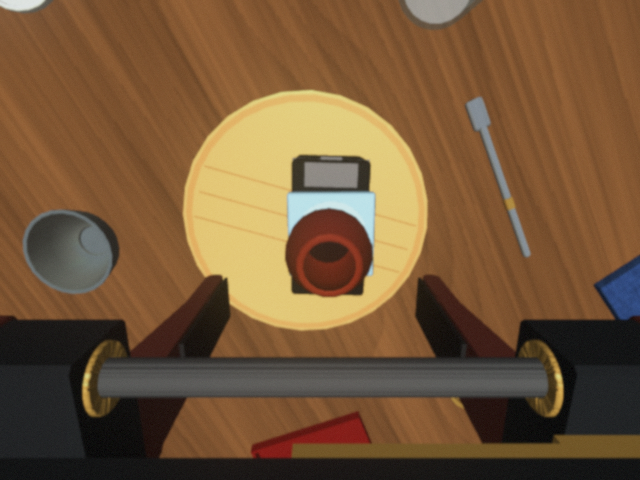

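Mouth centre at (329,264); about 3.5 mm to tool +y. Descending around the gourd.

carry_out:
  rows:
    - [[-0.002,0.0035,0],[0,0,0],0]
    - [[0,0,0.01],[0,0,0],0]
    - [[0,0,0.02],[0,0,0],0]
    - [[0,0,0.025],[0,0,0],0]
    - [[0,0,0.02],[0,0,0],0]
    - [[0,0,0.013],[0,0,0],0]
    - [[0,0,0.006],[0,0,0],0]
    - [[0,0,0.002],[0,0,0],0]
    - [[0,0,0],[0,0,0],0]

```text
t: 10.8
ee_pos: [521.4, -30.7, 128.4]
orientation: [-2.677, -1.643, 0.001]
ft_force: [0.4, 0.4, 0.2]
width: 87.8
```

```bash
python3 -c "
from h import *
plan(520.5,-31.8,128,63)
im,ps=snap('wrist','w7')"
```

```text
t 10.8 at [521.4 -30.7 128.4] psi 63.06 tilt 0.04 toolz [-0.001  0.    -1.   ] w 87.8 F [0.4 0.4 0.2]
shift mm [-1.4 -0.3  0.4] wz deg 0.06 rad 0.001
```

View pics/w7.png

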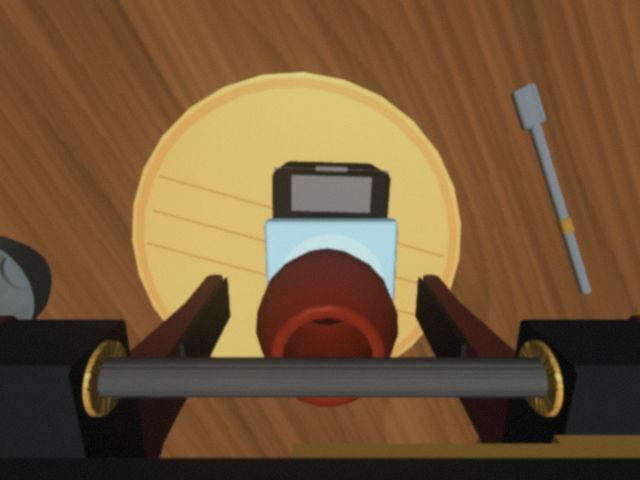

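carry_out:
  rows:
    - [[-0.001,0.0015,0],[0,0,0],0.15]
    - [[0,0,0],[0,0,0],0.3]
    - [[0,0,0],[0,0,0],0.4]
    - [[0,0,0],[0,0,0],0.5]
    - [[0,0,0],[0,0,0],0.6]
    - [[0,0,0],[0,0,0],0.7]
    - [[0,0,0],[0,0,0],0.8]
    - [[0,0,0],[0,0,0],0.9]
    - [[0,0,0],[0,0,0],1]
    - [[0,0,0],[0,0,0],1]

```text
t: 11.68
ee_pos: [522.6, -32.8, 129.1]
orientation: [2.678, 1.642, 0.0]
ft_force: [-1.0, -1.5, 5.2]
width: 56.9
```

carry_out:
  rows:
    - [[0,0,-0.002],[0,0,0],1]
    - [[0,0,-0.005],[0,0,0],1]
    - [[0,0,-0.01],[0,0,0],1]
    - [[0,0,-0.015],[0,0,0],1]
    - [[0,0,-0.015],[0,0,0],1]
    - [[0,0,-0.008],[0,0,0],1]
    - [[0,0,0],[0,0,0],1]

```text
t: 12.27
ee_pos: [523.8, -32.9, 186.0]
orientation: [2.677, 1.641, 0.005]
ft_force: [-0.0, 0.1, -0.8]
width: 57.1
```

```bash
python3 -c "
from h import *
plan(584.3,-299.3,100,63)
im,ps=snap('wrist','w8')
im,ps=snap('scene','s8'); cv2.imwrite('pics/s8c.png',cv2.resize(im[150:320,200:400,::-1],None,fx=3,fy=3))"
```

```text
t 12.27 at [523.8 -32.9 186. ] psi 63.01 tilt 0.22 toolz [ 0.004 -0.    -1.   ] w 57.1 F [-0.   0.1 -0.8]
shift mm [-210.1  174.5   86.3] wz deg 0.01 rad 0.0
```

View pics/s8c.png

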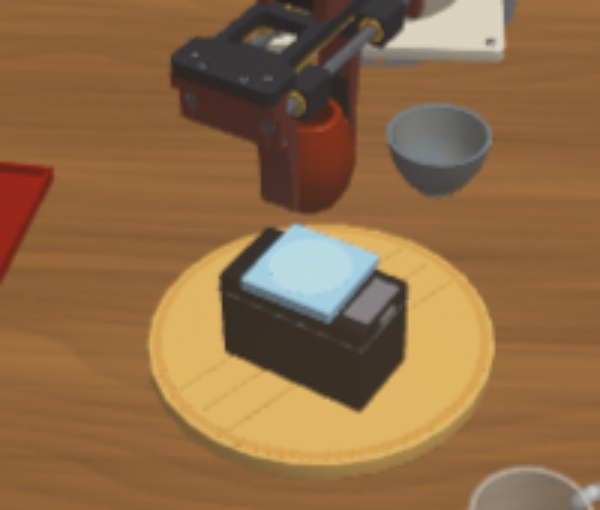

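View pics/w8.png

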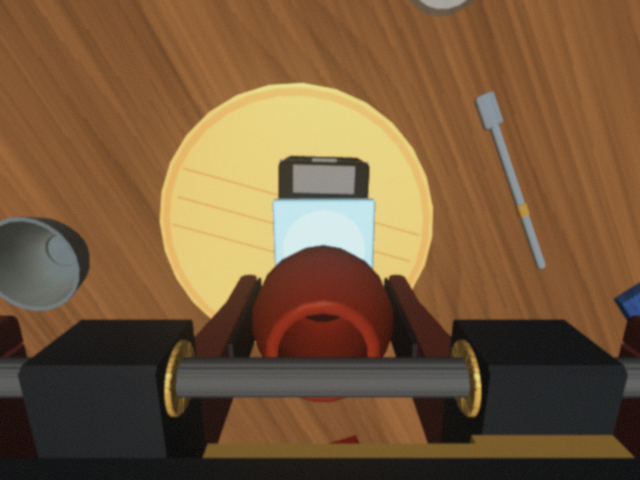

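Gourd is held upright and the coaster is undisturbed. Moving to the ring stand.

carry_out:
  rows:
    - [[-0.007,0.006,0],[0,0,0],1]
    - [[-0.014,0.012,0],[0,0,0],1]
    - [[-0.02,0.017,0],[0,0,0],1]
    - [[-0.023,0.019,0],[0,0,0],1]
    - [[-0.024,0.02,0],[0,0,0],1]
    - [[-0.024,0.02,0.005],[0,0,0],1]
    - [[-0.024,0.02,0.012],[0,0,0],1]
    - [[-0.024,0.019,0.02],[0,0,0],1]
    - [[-0.02,0.017,0.02],[0,0,0],1]
    - [[-0.014,0.012,0.015],[0,0,0],1]
    - [[-0.01,0.008,0.008],[0,0,0],1]
    - [[-0.006,0.0045,0.004],[0,0,0],1]

```text
t: 13.37
ee_pos: [581.5, -300.5, 97.3]
orientation: [-2.677, -1.639, 0.003]
ft_force: [-0.8, -0.0, -0.2]
width: 56.7
```

```bash
python3 -c "
from h import *
plan(584.3,-299.3,20,63)
im,ps=snap('wrist','w9'); print(proj('wrist',(584.3,-299.3,10),ps))"
```

```text
t 13.37 at [ 581.5 -300.5   97.3] psi 62.94 tilt 0.19 toolz [-0.003  0.001 -1.   ] w 56.7 F [-0.8 -0.  -0.2]
shift mm [ 2.3  2.2 77.3] wz deg -0.06 rad -0.001
[326.28853416 240.60367429]
```

View pics/w9.png

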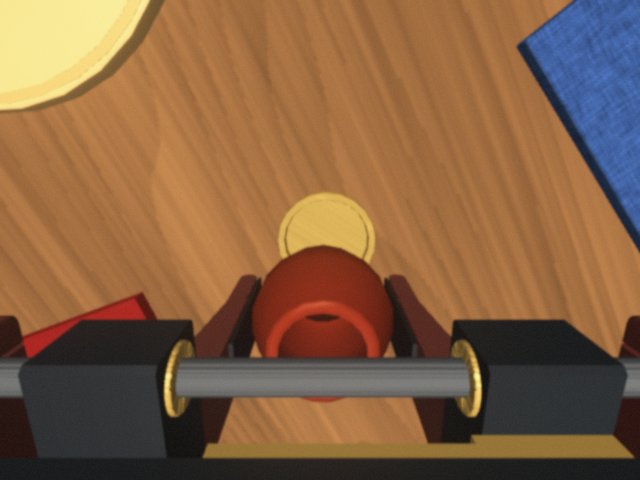

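carry_out:
  rows:
    - [[0.002,0.001,0.01],[0,0,0],1]
    - [[0.001,0,0.02],[0,0,0],1]
    - [[0,0,0.02],[0,0,0],1]
    - [[0,0,0.01],[0,0,0],1]
    - [[0,0,0.005],[0,0,0],1]
    - [[0,0,0],[0,0,0],1]
    - [[0,0,0],[0,0,0],1]

```text
t: 14.0
ee_pos: [585.4, -296.6, 35.4]
orientation: [2.677, 1.642, 0.001]
ft_force: [0.1, 0.0, -0.8]
width: 56.7
```

```bash
python3 -c "
from h import *
plan(584.3,-299.3,20,63)
im,ps=snap('scene','s10'); cv2.imwrite('pics/s10c.png',cv2.resize(im[220:340,100:260,::-1],None,fx=4,fy=4))"
```

```text
t 14.0 at [ 585.4 -296.6   35.4] psi 63.05 tilt 0.04 toolz [ 0.001 -0.    -1.   ] w 56.7 F [ 0.1  0.  -0.8]
shift mm [-3.   0.2 15.4] wz deg 0.05 rad 0.001
```

View pics/s10c.png

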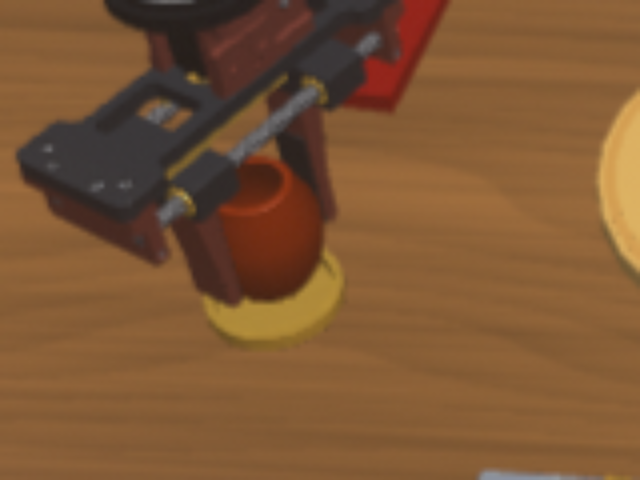

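Over the ring. Lowering to contact.

carry_out:
  rows:
    - [[-0.003,0,0.004],[0,0,0],1]
    - [[0,0,0.004],[0,0,0],1]
    - [[0,0,0.003],[0,0,0],1]
    - [[0,0,0.001],[0,0,0],1]
    - [[0,0,0],[0,0,0],1]
    - [[0,0,0],[0,0,0],1]

```text
t: 14.55
ee_pos: [583.5, -299.6, 22.6]
orientation: [-2.678, -1.642, 0.0]
ft_force: [-0.1, 0.2, -1.1]
width: 56.9
```

carry_out:
  rows:
    - [[0,0,0.001],[0,0,0],1]
    - [[0,0,0],[0,0,0],1]
    - [[0,0,0],[0,0,0],1]

```text
t: 14.8
ee_pos: [583.6, -299.5, 21.8]
orientation: [2.678, 1.642, 0.0]
ft_force: [0.4, -0.2, -0.7]
width: 56.7
```

carry_out:
  rows:
    - [[0,0,0.001],[0,0,0],1]
    - [[0,0,0],[0,0,0],1]
    - [[0,0,0],[0,0,0],1]

```text
t: 15.05
ee_pos: [583.5, -299.5, 20.7]
orientation: [-2.678, -1.642, 0.0]
ft_force: [-0.4, -0.5, -1.5]
width: 57.1
```

carry_out:
  rows:
    - [[0,0,0.001],[0,0,0],1]
    - [[0,0,0],[0,0,0],1]
    - [[0,0,0],[0,0,0],1]

```text
t: 15.3
ee_pos: [583.7, -299.6, 20.1]
orientation: [2.678, 1.642, 0.0]
ft_force: [-0.6, -0.1, 3.0]
width: 57.1
```

carry_out:
  rows:
    - [[0,0,0.0005],[0,0,0],1]
    - [[0,0,0],[0,0,0],1]
    - [[0,0,0],[0,0,0],1]

```text
t: 15.55
ee_pos: [583.7, -299.6, 20.1]
orientation: [2.678, 1.642, 0.0]
ft_force: [-2.9, 1.9, 7.6]
width: 57.1
```

Contact. Releasing and rising once the fingers are clear.

carry_out:
  rows:
    - [[0,0,0],[0,0,0],0.3]
    - [[0,0,0],[0,0,0],0.2]
    - [[0,0,0],[0,0,0],0.1]
    - [[0,0,0],[0,0,0],0]
    - [[0,0,0],[0,0,0],0]
    - [[0,0,-0.005],[0,0,0],0]
    - [[0,0,-0.015],[0,0,0],0]
    - [[0,0,-0.03],[0,0,0],0]
    - [[0,0,-0.035],[0,0,0],0]
    - [[0,0,-0.035],[0,0,0],0]
    - [[0,0,-0.03],[0,0,0],0]

```text
t: 16.47
ee_pos: [584.0, -299.8, 173.0]
orientation: [2.677, 1.641, 0.002]
ft_force: [0.6, -1.0, 0.6]
width: 87.7
```

```bash
python3 -c "
from h import *
plan(525,-34,200,63)
im,ps=snap('wrist','w11')"
```

```text
t 16.47 at [ 584.  -299.8  173. ] psi 63.01 tilt 0.13 toolz [ 0.002 -0.001 -1.   ] w 87.7 F [ 0.6 -1.   0.6]
shift mm [ 210.  -173.2  -27.4] wz deg 0.01 rad 0.0
```

View pics/w11.png

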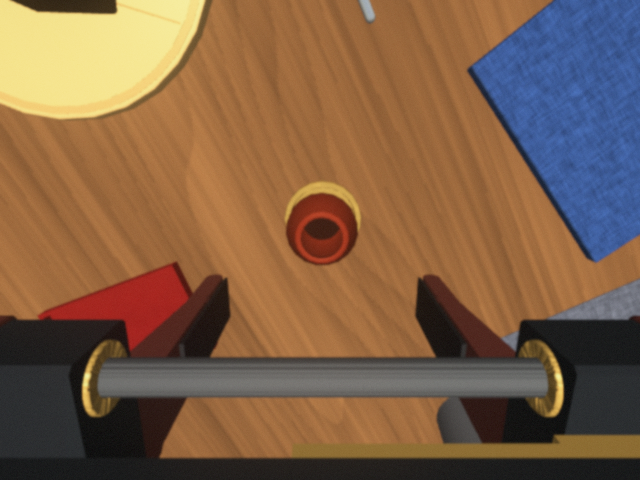

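Gourd stands in the ring. Moving back over the coaster.

carry_out:
  rows:
    - [[0.012,-0.01,-0.01],[0,0,0],0]
    - [[0.024,-0.02,-0.01],[0,0,0],0]
    - [[0.029,-0.024,-0.007],[0,0,0],0]
    - [[0.029,-0.024,0],[0,0,0],0]
    - [[0.029,-0.024,0],[0,0,0],0]
    - [[0.029,-0.024,0],[0,0,0],0]
    - [[0.024,-0.02,0],[0,0,0],0]
    - [[0.016,-0.013,0],[0,0,0],0]
    - [[0.01,-0.008,0],[0,0,0],0]
    - [[0.006,-0.005,0],[0,0,0],0]
    - [[0,0,0],[0,0,0],0]
    - [[0,0,0],[0,0,0],0]

```text
t: 17.52
ee_pos: [525.1, -36.6, 196.6]
orientation: [2.678, 1.642, 0.001]
ft_force: [-0.3, -0.5, -0.4]
width: 87.7
```

```bash
cat >> h.py <<'E'
def col(im,lo,hi,box=None):
    m=cv2.inRange(cv2.cvtColor(np.ascontiguousarray(im),cv2.COLOR_RGB2HSV),np.array(lo),np.array(hi))>0
    if box:
        k=np.zeros_like(m);k[box[1]:box[3],box[0]:box[2]]=m[box[1]:box[3],box[0]:box[2]];m=k
    return max(comps(m),key=lambda c:c[0][4])[2]
def prect(name,mask,n,z,pose=None):
    r,w=rect(mask,n,z,pose);B=cv2.boxPoints(r)
    print(name,n,'c',np.round(r[0],1),[(round(float(np.linalg.norm(B[i]-B[i-1])),1),round(float(np.degrees(np.arctan2(*(B[i]-B[i-1])[::-1])))%180,1)) for i in(1,2)])
    return r
E
python3 -c "
from h import *
im,ps=snap('wrist','w12')
prect('coaster',col(im,(85,25,170),(112,255,255)),'wrist',112,ps)
im2,_=snap('top','t12')
t6=cv2.imread('pics/t6.png')[:,:,::-1]
prect('coaster now',col(im2,(85,25,170),(112,255,255),(310,210,400,290)),'top',112)
s8=cv2.imread('pics/s8.png')[:,:,::-1]
prect('coaster s8',col(s8,(85,25,140),(112,255,255),(250,200,360,290)),'scene',112)
plan(525,-34,200,63)
"
```

```text
coaster wrist c [524.6 -32.5] [(64.7, 153.0), (64.7, 63.0)]Traceback (most recent call last):
  File "<string>", line 7, in <module>
    prect('coaster now',col(im2,(85,25,170),(112,255,255),(310,210,400,290)),'top',112)
                        ~~~^^^^^^^^^^^^^^^^^^^^^^^^^^^^^^^^^^^^^^^^^^^^^^^^^
  File "h.py", line 50, in col
    return max(comps(m),key=lambda c:c[0][4])[2]
           ~~~^^^^^^^^^^^^^^^^^^^^^^^^^^^^^^^
ValueError: max() iterable argument is empty
```

View pics/w12.png

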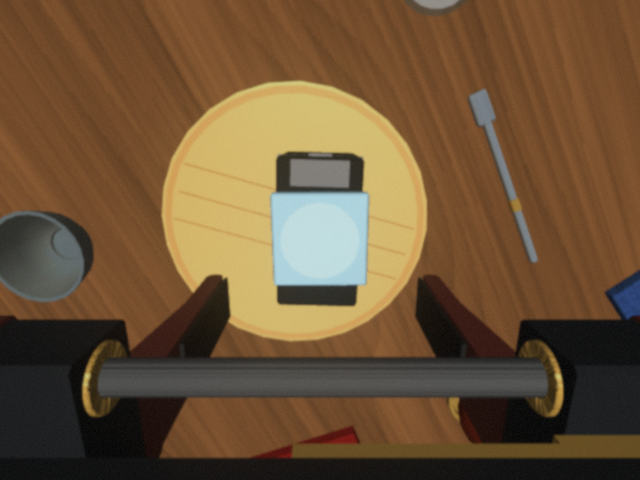

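Coaster at px (320,239), world (524.6,−32.5), 63°, aligned with the tool. Descending.

carry_out:
  rows:
    - [[0.003,-0.002,0.01],[0,0,0],0]
    - [[0,0,0.02],[0,0,0],0]
    - [[0,0,0.025],[0,0,0],0]
    - [[0,0,0.02],[0,0,0],0]
    - [[0,0,0.01],[0,0,0],0]
    - [[0,0,0.004],[0,0,0],0]
    - [[0,0,0],[0,0,0],0]
    - [[0,0,0],[0,0,0],0]

```text
t: 18.28
ee_pos: [524.8, -32.8, 107.6]
orientation: [2.678, 1.641, 0.001]
ft_force: [0.5, 0.1, 0.5]
width: 87.9
```

```bash
python3 -c "
from h import *
plan(524.6,-32.5,99,63)
im,ps=snap('wrist','w13')
prect('coaster',col(im,(85,25,170),(112,255,255)),'wrist',112,ps)
"
```

```text
t 18.28 at [524.8 -32.8 107.6] psi 62.99 tilt 0.03 toolz [ 0.001 -0.    -1.   ] w 87.9 F [0.5 0.1 0.5]
shift mm [ 0.2 -0.3  8.6] wz deg -0.01 rad -0.0
coaster wrist c [525.3 -31. ] [(63.9, 153.0), (60.9, 63.0)]
```

View pics/w13.png

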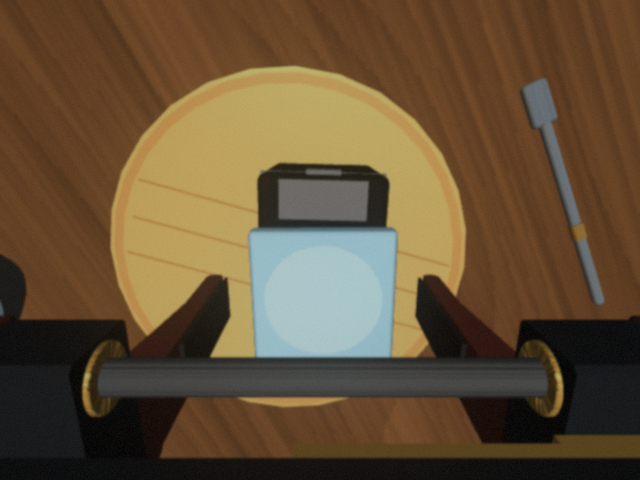

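carry_out:
  rows:
    - [[0,0,0.005],[0,0,0],0]
    - [[0,0,0.0035],[0,0,0],0]
    - [[0,0,0],[0,0,0],0.1]
    - [[0,0,0],[0,0,0],0.2]
    - [[0,0,0],[0,0,0],0.25]
    - [[0,0,0],[0,0,0],0.3]
    - [[0,0,0],[0,0,0],0.4]
    - [[0,0,0],[0,0,0],0.5]
    - [[0,0,0],[0,0,0],0.7]
    - [[0,0,0],[0,0,0],1]
    - [[0,0,0],[0,0,0],1]

```text
t: 19.25
ee_pos: [524.4, -32.6, 98.9]
orientation: [2.678, 1.642, 0.0]
ft_force: [-0.1, 0.2, 2.6]
width: 65.7
```

carry_out:
  rows:
    - [[0,0,-0.002],[0,0,0],1]
    - [[0,0,-0.005],[0,0,0],1]
    - [[0,0,-0.01],[0,0,0],1]
    - [[0,0,-0.015],[0,0,0],1]
    - [[0,0,-0.015],[0,0,0],1]
    - [[0,0,-0.01],[0,0,0],1]
    - [[0,0,-0.005],[0,0,0],1]
    - [[0,0,0],[0,0,0],1]

```text
t: 19.92
ee_pos: [525.1, -32.7, 162.3]
orientation: [2.677, 1.641, 0.003]
ft_force: [0.2, -0.3, -1.4]
width: 65.9
```

```bash
python3 -c "
from h import *
plan(555.5,283,100,63)
im,ps=snap('wrist','w14')
s,_=snap('scene','s14')
cv2.imwrite('pics/s14c.png',cv2.resize(s[150:320,200:400,::-1],None,fx=3,fy=3))
t=cv2.imread('pics/top0.png')[:,:,::-1]; s0=cv2.imread('pics/scene0.png')[:,:,::-1]
prect('plinth',col(t,(50,150,60),(85,255,255),(170,210,230,270)),'top',20)
prect('plinth',col(s0,(50,150,60),(85,255,255),(430,260,500,310)),'scene',20)
w=cv2.imread('pics/w4.png')[:,:,::-1]
"
```

```text
t 19.92 at [525.1 -32.7 162.3] psi 63.02 tilt 0.15 toolz [ 0.003 -0.    -1.   ] w 65.9 F [ 0.2 -0.3 -1.4]
shift mm [ 295.  -116.2   62.3] wz deg 0.02 rad 0.0
plinth top c [555.4 283. ] [(51.7, 122.7), (50.9, 32.7)]
plinth scene c [554.  285.1] [(48.9, 122.8), (49.7, 32.8)]
```

View pics/w14.png

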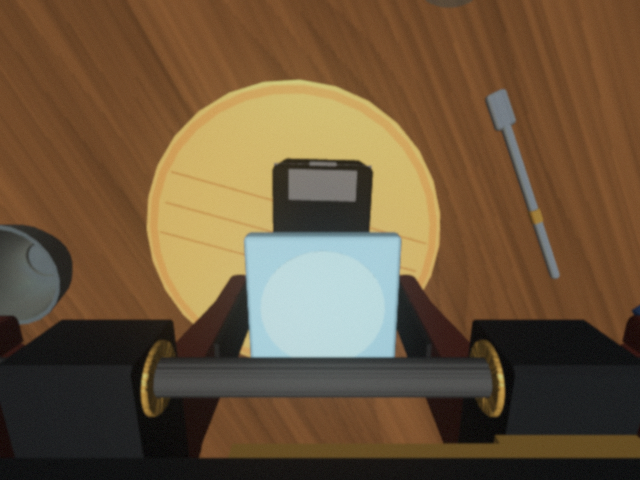

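View pics/s14c.png

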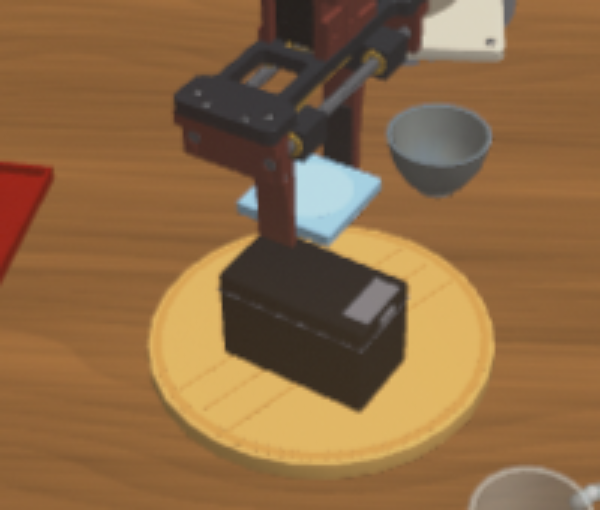

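Coaster held level, canister undisturbed. Turning to the plinth's angle (32.7°) and moving to just short of the plinth for a clear look.

carry_out:
  rows:
    - [[0,0,0],[0,0,0.05],1]
    - [[0,0,0],[0,0,0.1],1]
    - [[0,0,0],[0,0,0.11],1]
    - [[0,0,0],[0,0,0.11],1]
    - [[0,0,0],[0,0,0.1],1]
    - [[0,0,0],[0,0,0.059],1]
    - [[0.006,-0.011,0],[0,0,0],1]
    - [[0.011,-0.02,0],[0,0,0],1]
    - [[0.014,-0.026,0],[0,0,0],1]
    - [[0.015,-0.028,0],[0,0,0],1]
    - [[0.015,-0.028,0],[0,0,0],1]
    - [[0.015,-0.028,0],[0,0,0],1]

```text
t: 21.02
ee_pos: [511.0, 129.1, 160.1]
orientation: [-3.013, -0.887, 0.002]
ft_force: [-0.2, 0.3, -1.1]
width: 65.9
```

carry_out:
  rows:
    - [[0.015,-0.028,0],[0,0,0],1]
    - [[0.014,-0.026,0.005],[0,0,0],1]
    - [[0.012,-0.022,0.01],[0,0,0],1]
    - [[0.008,-0.014,0.015],[0,0,0],1]
    - [[0.006,-0.01,0.015],[0,0,0],1]
    - [[0.004,-0.006,0.01],[0,0,0],1]
    - [[0.001,-0.002,0.005],[0,0,0],1]
    - [[0,0,0],[0,0,0],1]
    - [[0,0,0],[0,0,0],1]

```text
t: 21.77
ee_pos: [504.0, 250.1, 100.6]
orientation: [3.014, 0.885, -0.001]
ft_force: [-0.4, 0.1, -0.5]
width: 65.8
```

```bash
python3 -c "
from h import *
plan(555,283.5,100,32.7)
im,ps=snap('wrist','w15')
prect('plinth',col(im,(50,150,60),(85,255,255)),'wrist',20,ps)
"
```

```text
t 21.77 at [504.  250.1 100.6] psi 32.73 tilt 0.05 toolz [-0.001 -0.    -1.   ] w 65.8 F [-0.4  0.1 -0.5]
shift mm [61.  -0.5  0.6] wz deg 0.03 rad 0.001
plinth wrist c [555.2 285.8] [(50.1, 122.7), (49.9, 32.7)]
```

View pics/w15.png

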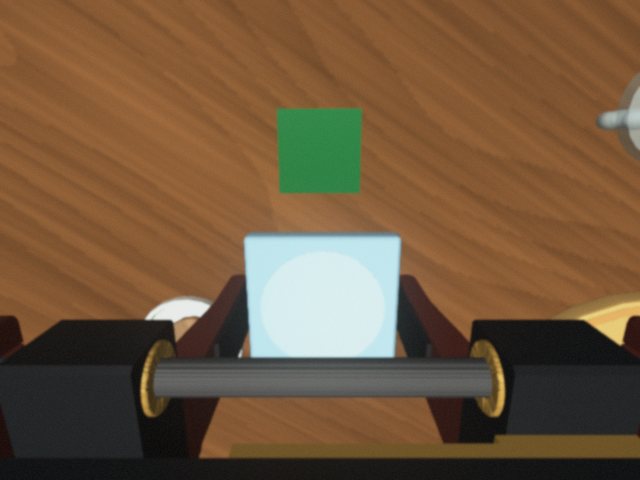

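```bash
python3 -c "
from h import *
o=readout.get_obs(); ps=(o['ee_pos'],o['orientation'])
M=R.from_rotvec(ps[1]).as_matrix()
for f in('w15','w14'):
    im=cv2.imread(f'pics/{f}.png'); g=cv2.GaussianBlur(cv2.cvtColor(im,cv2.COLOR_BGR2HSV),(3,3),0)
    m=cv2.inRange(g,np.array((85,25,140)),np.array((112,255,255)))
    m=max(comps(m>0),key=lambda c:c[0][4])[2]
    for row in(260,300,340):
        xs=np.where(m[row])[0]; P=[M.T@(pt('wrist',(x,row),ps[0][2]+13.2,ps)-ps[0]) for x in(xs[0]-.5,xs[-1]+.5)]
        print(f,row,xs[0],xs[-1],np.round(P,1).tolist())
    for c in(270,322,370):
        y=np.where(m[:,c])[0][0]; print('front',c,y,np.round(M.T@(pt('wrist',(c,y-.5),ps[0][2]+13.2,ps)-ps[0]),1))
im=cv2.imread('pics/w15.png')[:,:,::-1]
k=col(im,(50,150,60),(85,255,255)); r,w=rect(k,'wrist',20,ps)
print('plinth in tool',np.round(M.T@(np.array([*r[0],20])-ps[0]),1))
"
```

```text
w15 260 246 398 [[22.3, -32.6, -13.2], [22.3, 31.7, -13.2]]
w15 300 247 397 [[4.0, -33.2, -13.2], [4.0, 32.3, -13.2]]
w15 340 251 394 [[-15.5, -32.4, -13.2], [-15.5, 32.0, -13.2]]
front 270 234 [ 33.8 -21.8 -13.2]
front 322 234 [ 33.8  -0.4 -13.2]
front 370 234 [ 33.8  19.4 -13.2]
w14 260 246 398 [[22.3, -32.6, -13.2], [22.3, 31.7, -13.2]]
w14 300 248 397 [[4.0, -32.7, -13.2], [4.0, 32.3, -13.2]]
w14 340 251 394 [[-15.5, -32.4, -13.2], [-15.5, 32.0, -13.2]]
front 270 235 [ 33.4 -21.8 -13.2]
front 322 235 [ 33.4  -0.4 -13.2]
front 370 235 [ 33.4  19.4 -13.2]
plinth in tool [62.4 -2.4 81.1]
```

carry_out:
  rows:
    - [[-0.006,0,0.01],[0,0,0],1]
    - [[-0.006,-0.001,0.02],[0,0,0],1]
    - [[0,0,0.02],[0,0,0],1]
    - [[0,0,0.012],[0,0,0],1]
    - [[0,0,0.006],[0,0,0],1]
    - [[0,0,0],[0,0,0],1]
    - [[0,0,0],[0,0,0],1]

```text
t: 22.4
ee_pos: [494.2, 244.8, 33.3]
orientation: [-3.015, -0.884, -0.001]
ft_force: [0.4, -0.4, -0.2]
width: 65.8
```

```bash
python3 -c "
from h import *
plan(555,284.5,32,32.7)
im,ps=snap('wrist','w16')
M=R.from_rotvec(ps[1]).as_matrix()
k=col(im,(50,150,60),(85,255,255)); r=prect('plinth',k,'wrist',20,ps)
print('plinth in tool',np.round(M.T@(np.array([*r[0],20])-ps[0]),1))
T,_=snap('top','t16'); S,_=snap('scene','s16')
for n,I,b in(('top',T,(120,170,300,330)),('scene',S,(380,200,560,330))):
  prect('plinth',col(I,(50,150,60),(85,255,255),b),n,20)
  try: prect('coaster',col(I,(85,25,140),(112,255,255),b),n,ps[0][2]+13)
  except Exception as e: print(e)
cv2.imwrite('pics/s16c.png',cv2.resize(S[200:330,380:560,::-1],None,fx=4,fy=4))
"
```

```text
t 22.4 at [494.2 244.8  33.3] psi 32.68 tilt 0.04 toolz [ 0.001  0.    -1.   ] w 65.8 F [ 0.4 -0.4 -0.2]
shift mm [72.6 -0.6  1.3] wz deg -0.02 rad -0.0
plinth wrist c [555.4 285.9] [(50.8, 122.7), (50.7, 32.7)]
plinth in tool [73.7 -1.6 13.3]
plinth top c [570.1 266.3] [(8.3, 123.9), (43.4, 33.9)]
coaster top c [481.4 216.1] [(32.7, 123.5), (14.5, 33.5)]
plinth scene c [554.  285.1] [(48.9, 122.8), (49.7, 32.8)]
coaster scene c [497.9 248.1] [(65.9, 121.1), (62.4, 31.1)]
```

View pics/w16.png

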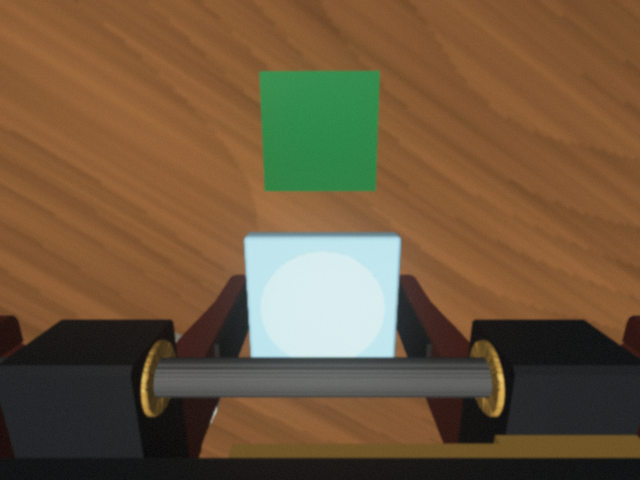

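View pics/s16c.png

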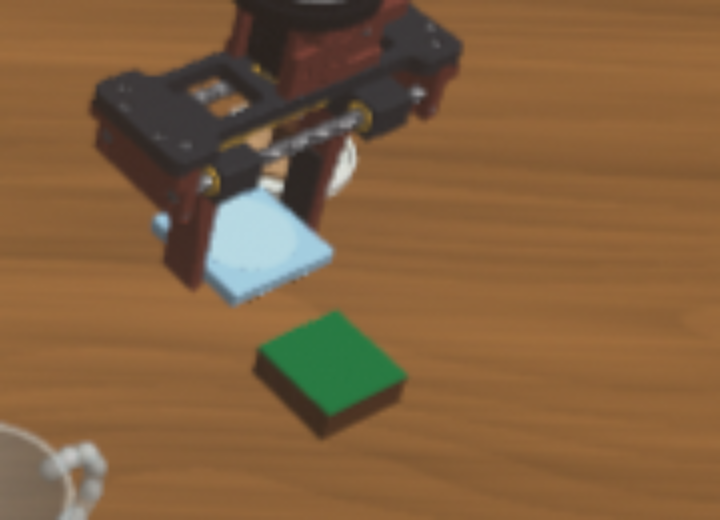

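Plinth 73 mm ahead and 1.2 mm to tool −y by the wrist camera, in agreement with the other cameras within 1–2 mm. Moving over and lowering.

carry_out:
  rows:
    - [[0.006,0,0],[0,0,0],1]
    - [[0.014,-0.0012,0],[0,0,0],1]
    - [[0.018,0,0],[0,0,0],1]
    - [[0.018,0,0],[0,0,0],1]
    - [[0.012,0,0],[0,0,0],1]
    - [[0.0048,0,0],[0,0,0],1]
    - [[0,0,0.004],[0,0,0],1]
    - [[0,0,0.006],[0,0,0],1]
    - [[0,0,0.003],[0,0,0],1]
    - [[0,0,0],[0,0,0],1]
    - [[0,0,0],[0,0,0],1]

```text
t: 23.47
ee_pos: [553.2, 284.6, 19.2]
orientation: [3.014, 0.884, -0.002]
ft_force: [-0.1, 0.6, -1.1]
width: 65.9
```

```bash
python3 -c "
from h import *
plan(555,284.7,17,32.7)
S,_=snap('scene','s17')
cv2.imwrite('pics/s17c.png',cv2.resize(S[200:330,380:560,::-1],None,fx=4,fy=4))
"
```

```text
t 23.47 at [553.2 284.6  19.2] psi 32.7 tilt 0.09 toolz [-0.001 -0.001 -1.   ] w 65.9 F [-0.1  0.6 -1.1]
shift mm [1.5 0.9 2.2] wz deg -0.0 rad -0.0
```

View pics/s17c.png

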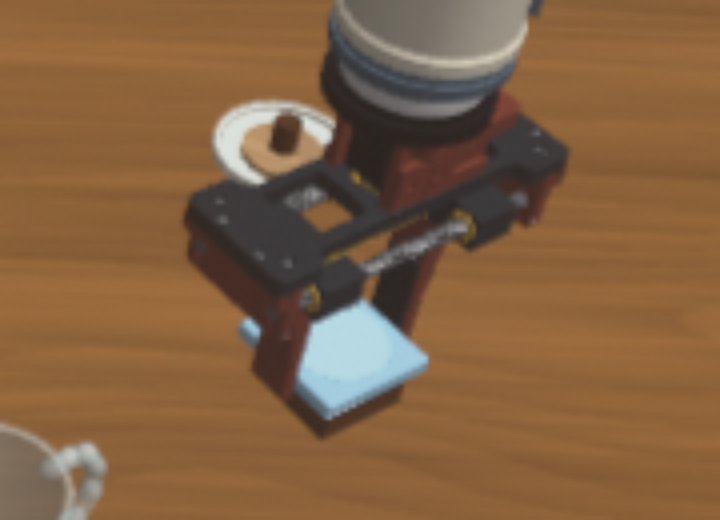

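carry_out:
  rows:
    - [[0.0015,0.0004,0],[0,0,0],1]
    - [[0,0,0.001],[0,0,0],1]
    - [[0,0,0],[0,0,0],1]
    - [[0,0,0],[0,0,0],1]

```text
t: 23.85
ee_pos: [555.7, 285.6, 18.9]
orientation: [-3.015, -0.884, -0.0]
ft_force: [0.5, 0.4, -0.8]
width: 65.7
```

carry_out:
  rows:
    - [[0,0,0.001],[0,0,0],1]
    - [[0,0,0],[0,0,0],1]
    - [[0,0,0],[0,0,0],1]

```text
t: 24.1
ee_pos: [555.6, 285.6, 17.7]
orientation: [3.015, 0.884, -0.0]
ft_force: [0.8, -0.2, 0.3]
width: 65.8
```

carry_out:
  rows:
    - [[-0.0008,0,-0.0005],[0,0,0],1]
    - [[0,0,0.0005],[0,0,0],1]
    - [[0,0,0.0005],[0,0,0],1]
    - [[0,0,0],[0,0,0],1]
    - [[0,0,0],[0,0,0],1]

```text
t: 24.52
ee_pos: [554.9, 285.1, 17.2]
orientation: [3.015, 0.884, -0.0]
ft_force: [-0.8, 0.9, -0.7]
width: 66.0
```

carry_out:
  rows:
    - [[0,0,0.0005],[0,0,0],1]
    - [[0,0,0],[0,0,0],1]
    - [[0,0,0],[0,0,0],1]

```text
t: 24.77
ee_pos: [555.0, 285.2, 17.0]
orientation: [-3.014, -0.885, -0.0]
ft_force: [-1.2, -1.2, 2.1]
width: 65.7
```

carry_out:
  rows:
    - [[0,0,0.0002],[0,0,0],1]
    - [[0,0,0],[0,0,0],0.2]
    - [[0,0,0],[0,0,0],0.15]
    - [[0,0,0],[0,0,0],0.1]
    - [[0,0,0],[0,0,0],0]
    - [[0,0,0],[0,0,0],0]
    - [[0,0,0],[0,0,0],0]
    - [[0,0,-0.005],[0,0,0],0]
    - [[0,0,-0.015],[0,0,0],0]
    - [[0,0,-0.03],[0,0,0],0]
    - [[0,0,-0.035],[0,0,0],0]
    - [[-0.02,0,-0.035],[0,0,0],0]

```text
t: 25.77
ee_pos: [540.5, 275.7, 139.3]
orientation: [-3.014, -0.885, -0.006]
ft_force: [0.6, -0.1, 1.3]
width: 87.7
```

carry_out:
  rows:
    - [[-0.03,0,-0.015],[0,0,0],0]
    - [[-0.02,0,0],[0,0,0],0]
    - [[0,0,0],[0,0,0],0]
    - [[0,0,0],[0,0,0],0]

```text
t: 26.1
ee_pos: [496.2, 247.4, 153.1]
orientation: [-3.014, -0.884, -0.003]
ft_force: [-0.0, -0.4, 0.4]
width: 88.1
```

```bash
python3 -c "
from h import *
plan(524.6,-32.5,200,63)
im,ps=snap('wrist','w18')
prect('coaster',col(im,(85,25,140),(112,255,255)),'wrist',30,ps)
S,_=snap('scene','s18')
prect('coaster',col(S,(85,25,140),(112,255,255),(380,200,560,330)),'scene',30)
cv2.imwrite('pics/s18c.png',cv2.resize(S[250:330,420:520,::-1],None,fx=6,fy=6))
cv2.imwrite('pics/w18c.png',im[:,:,::-1])
"
```

```text
t 26.1 at [496.2 247.4 153.1] psi 32.69 tilt 0.12 toolz [ 0.002  0.001 -1.   ] w 88.1 F [-0.  -0.4  0.4]
shift mm [-127.1  250.9  -47.1] wz deg -30.31 rad -0.529
coaster wrist c [554.2 285.1] [(65.2, 122.6), (64.8, 32.6)]
coaster scene c [555.3 285. ] [(65.5, 122.9), (68.3, 32.9)]
```

View pics/s18c.png

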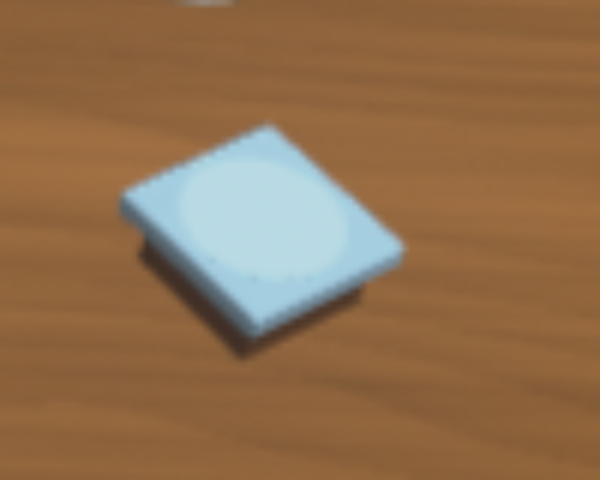

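View pics/w18.png

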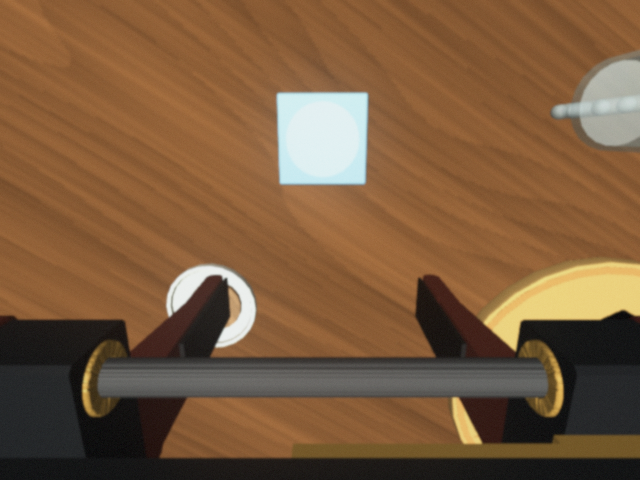

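Coaster sits on the plinth: wrist (554.2,285.1) at 32.6°, scene (555.3,285.0), against plinth estimates of 554–555.4, 283–285.9. Going back to the canister.

carry_out:
  rows:
    - [[0,0,-0.01],[0,0,-0.06],0]
    - [[0,0,-0.01],[0,0,-0.11],0]
    - [[0,0,0],[0,0,-0.11],0]
    - [[0,0,0],[0,0,-0.11],0]
    - [[0,0,0],[0,0,-0.11],0]
    - [[-0.01,0.006,0],[0,0,-0.029],0]
    - [[-0.02,0.013,0],[0,0,0],0]
    - [[-0.028,0.018,0],[0,0,0],0]
    - [[-0.03,0.019,0],[0,0,0],0]
    - [[-0.03,0.019,0],[0,0,0],0]
    - [[-0.03,0.019,0],[0,0,0],0]
    - [[-0.03,0.019,0],[0,0,0],0]

```text
t: 27.2
ee_pos: [516.7, 36.1, 171.2]
orientation: [-2.678, -1.642, 0.0]
ft_force: [1.0, 0.2, 0.2]
width: 88.0
```

carry_out:
  rows:
    - [[-0.027,0.018,0],[0,0,0],0]
    - [[-0.02,0.013,0],[0,0,0],0]
    - [[-0.01,0.006,0],[0,0,0],0]
    - [[-0.002,0.002,0],[0,0,0],0]
    - [[0,0,0],[0,0,0],0]

```text
t: 27.62
ee_pos: [524.2, -32.9, 171.2]
orientation: [-2.679, -1.64, 0.0]
ft_force: [-0.2, -0.2, 0.8]
width: 87.9
```

```bash
python3 -c "
from h import *
im,ps=snap('wrist','w19')
k=col(im,(0,0,0),(179,255,75),(230,100,420,345)); cv2.imwrite('pics/k19.png',k*255)
prect('can',k,'wrist',102,ps)
plan(524.6,-32.5,200,63)
"
```

```text
can wrist c [524.9 -29.2] [(57.7, 151.4), (111.0, 61.4)]
t 27.67 at [523.9 -32.2 171.2] psi 63.0 tilt 0.04 toolz [-0.  0. -1.] w 87.4 F [-0.3  1.1 -0.2]
shift mm [  0.    0.7 -28.8] wz deg 0.0 rad 0.0
```

View pics/w19.png

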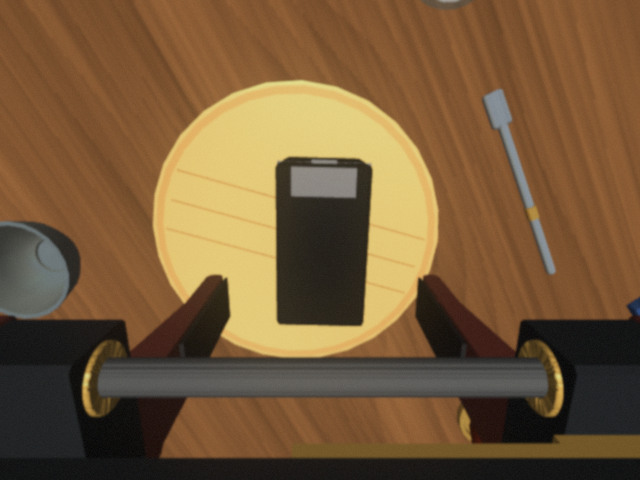

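Canister visible from (277,158) to (370,325), about 1.5° off the tool; I turn by 1.3° and go 2 mm forward, then down.

carry_out:
  rows:
    - [[0.002,0.0003,0.01],[0,0,0.022],0]
    - [[0,0,0.025],[0,0,0],0]
    - [[0,0,0.03],[0,0,0],0]
    - [[0,0,0.022],[0,0,0],0]
    - [[0,0,0.013],[0,0,0],0]
    - [[0,0,0.006],[0,0,0],0]
    - [[0,0,0.003],[0,0,0],0]
    - [[0,0,0],[0,0,0],0]
    - [[0,0,0],[0,0,0],0]

```text
t: 28.42
ee_pos: [525.4, -30.7, 63.3]
orientation: [2.695, 1.613, 0.002]
ft_force: [-1.2, -0.0, 0.3]
width: 88.2
```

```bash
python3 -c "
from h import *
plan(524.6,-32.5,62,61.7)
im,ps=snap('wrist','w20')
"
```

```text
t 28.42 at [525.4 -30.7  63.3] psi 61.79 tilt 0.07 toolz [ 0.001 -0.    -1.   ] w 88.2 F [-1.2 -0.   0.3]
shift mm [-2.   0.1  1.3] wz deg 0.09 rad 0.002
```

View pics/w20.png

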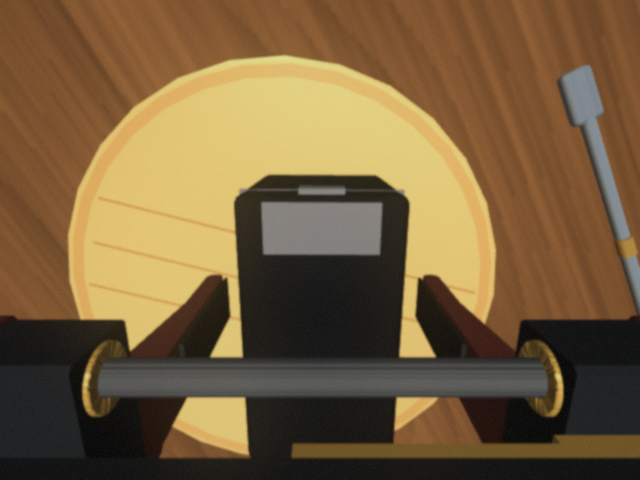

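Centred and square between the fingers. Closing.

carry_out:
  rows:
    - [[0,0,0.001],[0,0,0],0.1]
    - [[0,0,0],[0,0,0],0.2]
    - [[0,0,0],[0,0,0],0.25]
    - [[0,0,0],[0,0,0],0.3]
    - [[0,0,0],[0,0,0],0.4]
    - [[0,0,0],[0,0,0],0.5]
    - [[0,0,0],[0,0,0],0.7]
    - [[0,0,0],[0,0,0],1]
    - [[0,0,0],[0,0,0],1]
    - [[0,0,0],[0,0,0],1]

```text
t: 29.3
ee_pos: [524.8, -31.3, 61.8]
orientation: [2.696, 1.612, 0.0]
ft_force: [-1.5, -0.7, 5.5]
width: 59.3
```

carry_out:
  rows:
    - [[0,0,-0.002],[0,0,0],1]
    - [[0,0,-0.005],[0,0,0],1]
    - [[0,0,-0.01],[0,0,0],1]
    - [[0,0,-0.015],[0,0,0],1]
    - [[0,0,-0.015],[0,0,0],1]
    - [[0,0,-0.015],[0,0,0],1]
    - [[0,0,-0.015],[0,0,0],1]
    - [[0,0,-0.008],[0,0,0],1]
    - [[0,0,0],[0,0,0],1]

```text
t: 30.05
ee_pos: [526.0, -31.3, 148.7]
orientation: [2.695, 1.611, 0.005]
ft_force: [-0.4, -0.2, -3.7]
width: 59.8
```

```bash
python3 -c "
from h import *
plan(368,-311.5,140,-6.3)
S,_=snap('scene','s21'); snap('wrist','w21')
cv2.imwrite('pics/s21c.png',cv2.resize(S[150:320,150:400,::-1],None,fx=3,fy=3))
s0=cv2.imread('pics/scene0.png')[:,:,::-1]
prect('tray',col(s0,(0,150,40),(8,255,255),(140,190,240,260)),'scene',12)
"
```

```text
t 30.05 at [526.  -31.3 148.7] psi 61.76 tilt 0.21 toolz [ 0.004 -0.    -1.   ] w 59.8 F [-0.4 -0.2 -3.7]
shift mm [-321.6   -6.6    8.2] wz deg 68.06 rad 1.188
tray scene c [ 371.2 -310.9] [(152.8, 173.9), (97.9, 83.9)]
```

View pics/s21c.png

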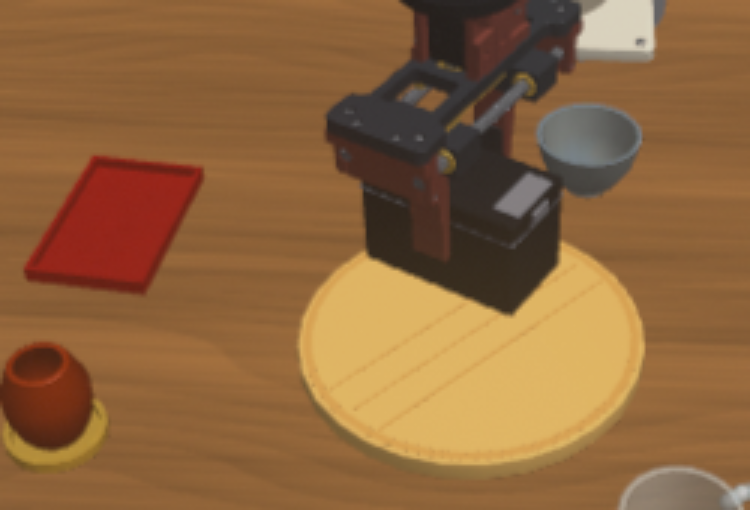

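Canister held level. Moving above the tray and turning to −6.3°.

carry_out:
  rows:
    - [[-0.01,0,0],[0,0,0],1]
    - [[-0.02,-0.001,0],[0,0,0],1]
    - [[-0.028,-0.001,0],[0,0,0],1]
    - [[-0.032,-0.001,0],[0,0,0],1]
    - [[-0.034,-0.001,0],[0,0,0],1]
    - [[-0.034,-0.001,0],[0,0,0],1]
    - [[-0.034,-0.001,0],[0,0,0],1]
    - [[-0.034,-0.001,0],[0,0,0],1]
    - [[-0.034,0,0],[0,0,0],1]
    - [[-0.03,0,0],[0,0,0],1]
    - [[-0.02,0,0],[0,0,0],1]
    - [[-0.01,0,0],[0,0,0],1]

```text
t: 31.15
ee_pos: [365.0, -311.6, 145.7]
orientation: [-2.697, -1.608, 0.001]
ft_force: [0.3, -0.5, -3.1]
width: 59.7
```

carry_out:
  rows:
    - [[0,0,0],[0,0,0.048],1]
    - [[0,0,0],[0,0,0.1],1]
    - [[0,0,0],[0,0,0.12],1]
    - [[0,0,0],[0,0,0.12],1]
    - [[0,0,0],[0,0,0.12],1]
    - [[0,0,0],[0,0,0.12],1]
    - [[0,0,0],[0,0,0.12],1]
    - [[0,0,0],[0,0,0.12],1]
    - [[0,0,0],[0,0,0.12],1]
    - [[0,0,0],[0,0,0.12],1]
    - [[0,0,0],[0,0,0.08],1]
    - [[0,0,0],[0,0,0],1]

```text
t: 32.15
ee_pos: [366.7, -309.1, 145.8]
orientation: [-3.135, 0.177, 0.002]
ft_force: [0.6, -0.6, -4.1]
width: 59.8
```

```bash
python3 -c "
from h import *
plan(368.5,-311.5,70,-6.3)
im,ps=snap('wrist','w22')
for c in((434,-274,12),(444,-365,12)): print(proj('wrist',c,ps))
print(proj('wrist',(368.5,-311.5,4),ps))
S,_=snap('scene','s22')
cv2.imwrite('pics/s22c.png',cv2.resize(S[150:320,100:300,::-1],None,fx=3,fy=3))
"
```

```text
t 32.15 at [ 366.7 -309.1  145.8] psi -6.45 tilt 0.1 toolz [-0.001  0.001 -1.   ] w 59.8 F [ 0.6 -0.6 -4.1]
shift mm [ 2.2  2.3 75.8] wz deg -0.15 rad -0.003
[267.14700865 147.46481473]
[384.60719602 119.82964099]
[325.09311161 222.28642602]
```

View pics/w22.png

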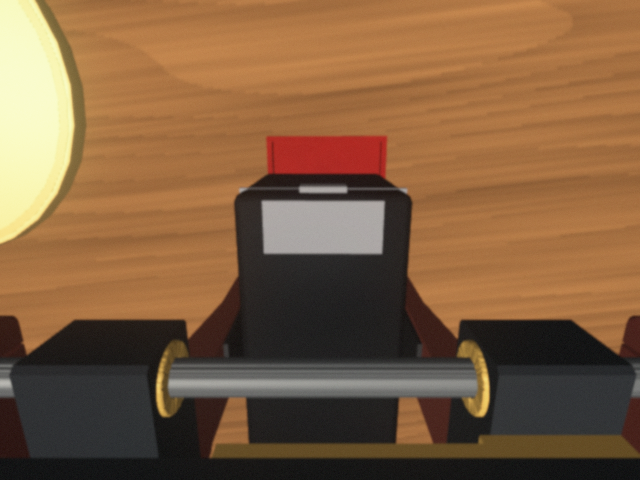

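View pics/s22c.png

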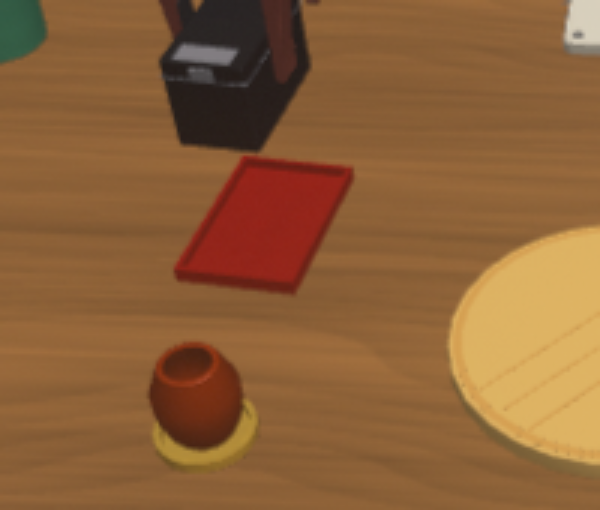

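carry_out:
  rows:
    - [[0.001,0.0023,0.01],[0,0,0.0],1]
    - [[0,0,0.02],[0,0,-0.002],1]
    - [[0,0,0.025],[0,0,0],1]
    - [[0,0,0.02],[0,0,0],1]
    - [[0,0,0.01],[0,0,0],1]
    - [[0,0,0.004],[0,0,0],1]
    - [[0,0,0],[0,0,0],1]
    - [[0,0,0],[0,0,0],1]

```text
t: 32.92
ee_pos: [368.2, -312.5, 57.9]
orientation: [3.137, -0.169, 0.001]
ft_force: [-0.1, -0.7, -2.9]
width: 59.8
```

```bash
python3 -c "
from h import *
plan(367.5,-311.3,36,-6.3)
im,ps=snap('wrist','w23')
S,_=snap('scene','s23')
cv2.imwrite('pics/s23c.png',cv2.resize(S[150:300,120:270,::-1],None,fx=4,fy=4))
"
```

```text
t 32.92 at [ 368.2 -312.5   57.9] psi -6.18 tilt 0.03 toolz [ 0. -0. -1.] w 59.8 F [-0.1 -0.7 -2.9]
shift mm [-0.9 -1.1 21.9] wz deg 0.12 rad 0.002
```

View pics/w23.png

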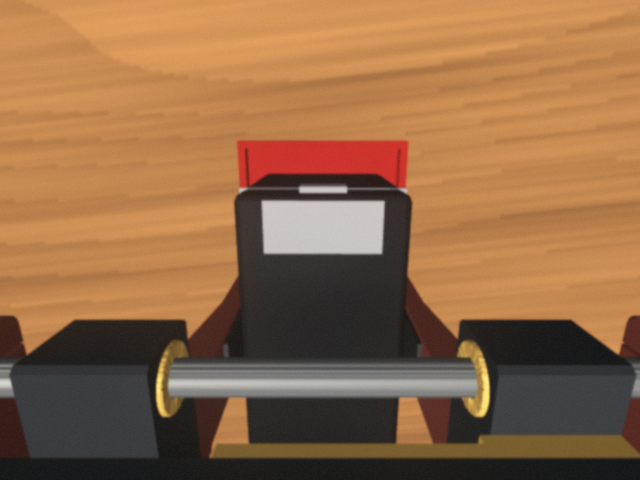

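View pics/s23c.png

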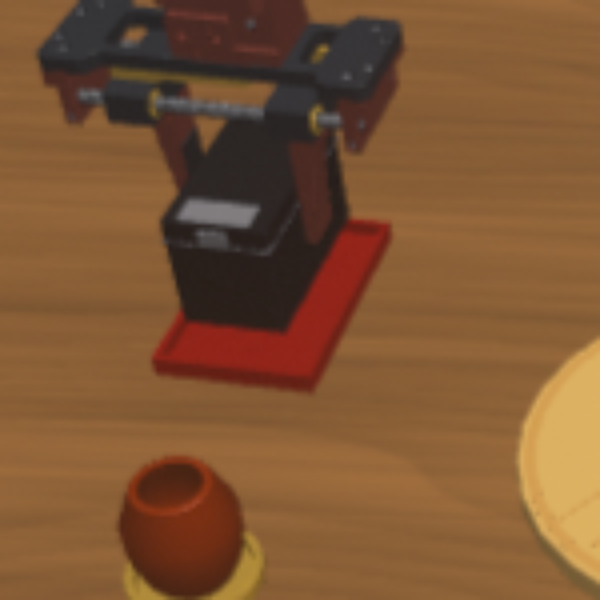

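```bash
python3 -c "
from h import *
o=readout.get_obs(); ps=(o['ee_pos'],o['orientation']); M=R.from_rotvec(ps[1]).as_matrix()
print(M.T@(pt('wrist',(323,141),12,ps)-ps[0]))
print('can front edge',M.T@(pt('wrist',(323,190),ps[0][2]+40,ps)-ps[0]))"
```

```text
[69.49980793  0.37526726 46.5774352 ]
can front edge [ 55.53817682   0.15769845 -39.91465276]
```

carry_out:
  rows:
    - [[-0.0015,0,0.006],[0,0,0.002],1]
    - [[0,0,0.008],[0,0,0],1]
    - [[0,0,0.004],[0,0,0],1]
    - [[0,0,0.002],[0,0,0],1]
    - [[0,0,0],[0,0,0],1]
    - [[0,0,0],[0,0,0],1]

```text
t: 33.52
ee_pos: [366.3, -311.9, 37.3]
orientation: [-3.137, 0.173, 0.001]
ft_force: [-1.2, 0.7, -3.2]
width: 60.0
```

carry_out:
  rows:
    - [[0,0,0.001],[0,0,0],1]
    - [[0,0,0],[0,0,0],1]
    - [[0,0,0],[0,0,0],1]

```text
t: 33.77
ee_pos: [366.5, -312.1, 36.7]
orientation: [3.137, -0.173, 0.0]
ft_force: [0.1, 0.4, -3.1]
width: 59.8
```

carry_out:
  rows:
    - [[0,0,0.0007],[0,0,0],1]
    - [[0,0,0],[0,0,0],1]
    - [[0,0,0],[0,0,0],1]

```text
t: 34.02
ee_pos: [366.4, -312.0, 35.9]
orientation: [3.137, -0.173, 0.0]
ft_force: [0.3, 0.2, -3.1]
width: 60.0
```

carry_out:
  rows:
    - [[0,0,0.0005],[0,0,0],1]
    - [[0,0,0],[0,0,0],1]
    - [[0,0,0],[0,0,0],1]

```text
t: 34.27
ee_pos: [366.4, -312.0, 35.8]
orientation: [3.137, -0.173, 0.0]
ft_force: [-1.3, 2.0, 5.6]
width: 59.9
```

Contact. Releasing and rising.

carry_out:
  rows:
    - [[0,0,0],[0,0,0],0.25]
    - [[0,0,0],[0,0,0],0.2]
    - [[0,0,0],[0,0,0],0.1]
    - [[0,0,0],[0,0,0],0]
    - [[0,0,0],[0,0,0],0]
    - [[0,0,0],[0,0,0],0]
    - [[0,0,-0.005],[0,0,0],0]
    - [[0,0,-0.015],[0,0,0],0]
    - [[0,0,-0.03],[0,0,0],0]
    - [[0,0,-0.035],[0,0,0],0]
    - [[0,0,-0.035],[0,0,0],0]
    - [[0,0,-0.035],[0,0,0],0]

```text
t: 35.27
ee_pos: [366.0, -311.6, 192.2]
orientation: [-3.136, 0.173, 0.001]
ft_force: [1.3, -0.7, 0.5]
width: 87.8
```

carry_out:
  rows:
    - [[0,0,-0.03],[0,0,0],0]
    - [[0,0,-0.03],[0,0,0],0]
    - [[0,0,-0.02],[0,0,0],0]
    - [[0,0,0],[0,0,0],0]
    - [[0,0,0],[0,0,0],0]

```text
t: 35.68
ee_pos: [366.7, -312.3, 271.5]
orientation: [3.135, -0.173, 0.003]
ft_force: [-0.8, -0.1, -0.6]
width: 87.8
```

```bash
python3 -c "
from h import *
plan(367,-312,240,-6.3)
snap('wrist','w24'); snap('scene','s24'); T,_=snap('top','t24')
prect('plinth coaster',col(T,(85,25,140),(112,255,255),(150,200,260,300)),'top',30)
"
```

```text
t 35.68 at [ 366.7 -312.3  271.5] psi -6.31 tilt 0.16 toolz [ 0.002 -0.002 -1.   ] w 87.8 F [-0.8 -0.1 -0.6]
shift mm [ 0.2 -0.4 31.5] wz deg -0.01 rad -0.0
plinth coaster top c [554.7 283.3] [(65.5, 122.7), (65.9, 32.7)]
```

View pics/w24.png

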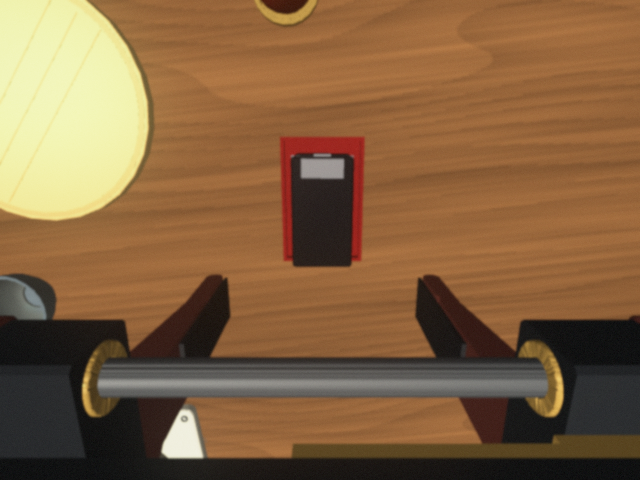

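View pics/s24.png

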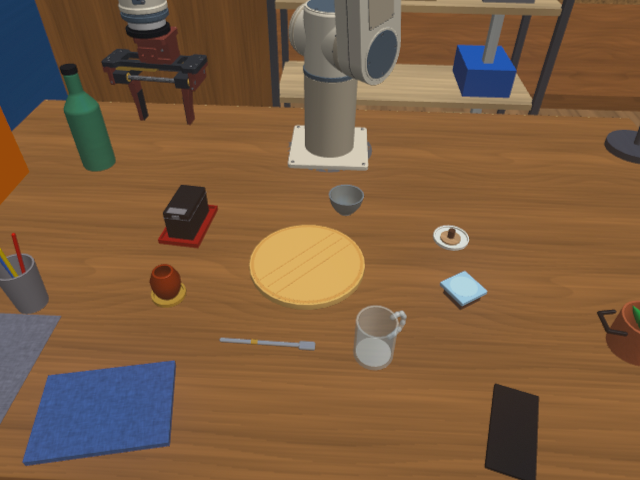

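Everything is placed: canister flat in the tray, gourd in the ring, lid in the dish, and the coaster within about 1 mm of the plinth centre in the top view. The mug and bombilla have not moved.

```bash
python3 -c "
from workcell import close_job
print(close_job())"
```

```text
the job is handed in; nothing more can be done
None
```

I took the pile apart from the top down and put all four pieces in place in the order asked. The job was handed in at about 36 s of robot time, with the arm clear of everything.

**Placing:** each piece was lowered to a light contact, 2–8 N at the wrist, before I let go.

**Last checks in the pictures:**
- **Lid:** in the white dish, knob up.
- **Gourd:** upright inside the brass ring.
- **Coaster:** on the plinth at 32.7°, matching the plinth's measured 32.7°. In the top view it is about 0.8 mm off centre.
- **Canister:** flat inside the red tray, along its length.
- **Mug and bombilla:** where they were at the start.

**Disagreements:** the three cameras differed by up to 3 mm on the plinth's position. The coaster stayed within about 1.5 mm of the plinth's centre in each camera's own measurements. For the tray, the scene camera read about 3 mm differently from the top camera; the canister has about 12 mm of play all round in it. No check failed.

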